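# Load the sample carrier and dock it under the beam

### The arm

A 6-joint arm with a two-finger parallel gripper is mounted at the origin on the work surface. World frame = base frame: x ahead of the robot, y to its left, z up, the work surface at z = 0. Lengths are in m, angles in rad, forces in N, time in s.
With the tool pointing down it reaches from about 0.35 to 0.85 m from the base axis. Payload 8.1 kg.
Tool frame: the origin (TCP) lies at the very end of the fingers, on their centre line; the grasp point (between the pads) lies 19 mm behind it (pinch_z is the distance from the TCP to the grasp point, in m); z points along the fingers, y is the direction in which the jaws open and shut (so a half turn about z gives the same grasp; the last joint's range is limited). The gripper opens to 93 mm and grips with 3 to 60 N. Pads are 15 mm wide; open, the fingers measure 128 mm over their backs; the gripper's body (75 mm by 188 mm) begins 65 mm behind the grasp point.
Start: joints at [1.098, 0.13, 1.488, -0, 1.523, -0.085], TCP at [0.227, 0.555, 0.219] pointing down, gripper open.
Joint ranges: [-2.96, 2.96], [-0.89, 2.26], [0.02, 2.5], [-1.34, 4.48], [0, 2.73], [-2.66, 2.66]. Speed limits (rad/s): [2.39, 2.39, 2.79, 3.14, 3.14, 3.14].

### API

Orientations are given as a rotation vector (axis times angle).
In Python, from plant import * gives the robot as it stands.
- The arm moves only by the tool move_arm, never from a script. Its argument "series" is a list of rows, each a list of 7 numbers: the shift along the tool's x, y, z each as a share of 10 cm, from -1 to 1, then the turn, a rotation vector about the tool's x, y, z each as a share of 180 degrees, from -1 to 1, then the opening, from -1 (shut) to 1 (fully open). In form: [[dx, dy, dz, rx, ry, rz, jaw], ...]. A call has 1 to 8 rows; each row is the pose to reach, as a shift and turn from the pose commanded when the call began, along the tool's axes at that moment, turning the shorter way round; what a row does not reach only later rows make up. A row lasts 1/10 s, in which the tool goes at most 50 mm and 8.59 degrees, less where a joint would pass 70% of its speed; a pose out of reach is approached as far as the arm can. A call with a number of a shift or a turn outside -1 to 1 is refused whole. A call with a gripper value outside its range is refused whole. The fingers move at their own pace and stop on an object; "squeeze" is the grip in N (left out, the last holds). Time passes only in rows, so rows that repeat a pose let the fingers close. It gives the time, the measured TCP pose, the force and the opening at its end, in the units of the state.
- read_state(): the state, without advancing time (a new reading comes with each control period).
- read_camera(name): name is "scene" or "top"; returns a dict with "frame" (480x640x3 uint8, red, green, blue), "K" (3x3 intrinsics, pixels), "k1" (the pictures are not rectified: a ray, as slopes to the right and down, at radius r is drawn at 1 + k1 r^2 times it, then the intrinsics apply), "rvec" (rotation vector, rad) and "tvec" (3), from world to camera coordinates, as OpenCV has them. Camera axes: x right, y down, z forward; pixel columns grow to the right and rows downward; lengths in m; the calibration is good to about 2 mm. A picture is of the moment at which its call begins. There is no depth.
- close_job(): hands the job in, once; it reports no verdict.
The state is a dict: "t": time; "q": joint angles; "dq": joint speeds; "joint_torque": joint torques, N m; "tool_pos": TCP position; "orientation": TCP orientation; "force": force on the tool from outside, world axes, zero at the start; "wrist_torque": the same for the moment, N m; "opening": finger opening in m.
Only numpy, scipy, OpenCV 4.12 (cv2) and the standard library are available. Lean on these libraries where they do the work, as an engineer would, in place of code of your own. Each camera call takes 0.05 s, during which the arm holds its last target.

### The job

Lift the blue dust cover off the sample carrier and lay it the right way up on the grey mat, then drop every copper canister that is there upright into a pocket of its own in the carrier. Then slide the loaded carrier nose first into the channel under the dock's black beam until it is fully home against the stop, and only then press the green button fully down to start the scan; leave everything else on the bench as it stands.

Things in the scene. Friction and masses are not known exactly. Their poses are not given: they have to be found in the camera images.
- carrier_row (a point): Carrier: loose aluminium sled on the table, 245 long, 52 wide, about 350 g empty, slid along by its handle. Point: centre of its row of four open pockets, on their floor, 5 above the table. x points to its nose (end face at x=+95), y across, z up. Pocket centres at x = -69, -23, 23, 69, y = 0; each 42 x 42 inside, walls 30 above the floor.
- carrier_handle (a point): Orange grip block at the tail of the carrier, 135 behind the row centre (-x): 26 along x, 18 across y, its top 78 above the table. This point is 60 above the table; same axes as the carrier.
- cover_grip (a point): Blue dust cover, 200 long (x) x 62 wide, lying loose over the carrier's pockets at the start with its skirt 8 down around the pocket walls (2.5 play). This point is the centre of the black grip bar on top: 70 long (x), 16 wide (y), 32 high (z from -16 to +16); the cover's lower edge is 28 below this point. About 140 g.
- mat_top (a point): Grey parking mat fixed to the table, 290 (x) x 150 (y), 3 thick, with yellow edge lines; the point is the centre of its top face.
- dock_home (a point): Where carrier_row lies when the carrier is fully home in the fixed dock; x is the direction of insertion. Two aluminium guide rails (channel 57 wide, 30 high, the table is its floor) run from x=-70 to an end stop at x=+95 in front of a red housing 120 high. Their flared mouth is at x = -99 to -70, open toward -x; the rest of the dock is within 56 of the centre line.
- dock_beam (a point): Centre of the underside of the dock's black fixed beam across the channel, 75 above the table; the beam is 32 along the channel, 22 high. A loaded carrier is 69 high and passes below only with its canisters down in their pockets; its 78 high handle stays outside.
- start_top (a point): Centre of the top face of the green push button, 32 dia, on the grey console (80 x 100 x 40 high); the face is 62 above the table when not pressed.
- start (a joint): Travel of the green button, 0 released, 0.006 fully down (m); spring, about 5 N fully down.
- can1_mid (a point): Copper canister with a dark steel foot (bottom 20, heavy), 38 dia x 64 high, standing upright, about 150 g; the point is its centre, 32 above its underside, z along its axis. May be absent (None always).
- can2_mid (a point): Copper canister with a dark steel foot (bottom 20, heavy), 38 dia x 64 high, standing upright, about 150 g; the point is its centre, 32 above its underside, z along its axis. May be absent (None always).
- can3_mid (a point): Copper canister with a dark steel foot (bottom 20, heavy), 38 dia x 64 high, standing upright, about 150 g; the point is its centre, 32 above its underside, z along its axis. May be absent (None always).
- can4_mid (a point): Copper canister with a dark steel foot (bottom 20, heavy), 38 dia x 64 high, standing upright, about 150 g; the point is its centre, 32 above its underside, z along its axis. May be absent (None always).
- jar: Bystander, leave alone: white-capped jar, 64 dia x 75, origin under its centre.
- tape: Bystander, leave alone: yellow tape ring, 90 dia x 22 high, origin under its centre.
- driver: Bystander, leave alone: screwdriver lying flat, 180 long.
- spanner: Bystander, leave alone: spanner lying flat, 160 long.
- lensmount: Bystander, leave alone: black lens mount on a 60 x 50 foot, 106 high, origin under its foot.
- notebook: Bystander, leave alone: green notebook 100 x 140 x 14, origin under its centre.
- endcap: Bystander, leave alone: brass flange 70 dia x 30 high, origin under its centre.
Not all that is in view belongs to the job. Leave any brown, turquoise or yellow look-alike of the part that bears start_top alone.

How it is judged:
By the outcome, as a careful person would: the job done as asked, in the order asked, and still so for the second after the job is handed in, with the robot touching nothing.
Of can1, can2, can3, can4 only 2 to 4 are there at a start; the rules pass over those that are not, and their reading is None.
At some moment in a run one of can1, can2, can3, can4, cover may be knocked a few centimetres aside while the robot is not near it.
It also fails if it takes over 210 s, if anything falls off the work surface, if the arm or the gripper's body presses on something with over 40 N, if the wrist force passes 120 N, or if a joint passes its speed limit or range.

## Working session

There is one attempt and no reset: what is moved stays moved. The work goes in short steps, Python scripts to look and compute and a tool call to move; the robot and the scene stay as the last step left them, time stands still between calls to the robot, and variables do not carry over. Pictures are saved under pics/ and viewed, and the job is handed in when it is done.

Besides the shell and the picture viewer there is one more tool, called after "Call:" as name(argument=value, ...) on one line, values as JSON. move_arm: Moves the arm, as the interface text tells. Shift numbers are shares of 10 cm and turn numbers shares of 180 degrees, none past 1 either way. Its arguments: {"type":"object","properties":{"series":{"type":"array","items":{"type":"array","items":{"type":"number"}}},"squeeze":{"type":"number"}},"required":["series"]}

```bash
ls; mkdir -p pics; python3 - <<'E'
from plant import *
import cv2
s=read_state();print({k:(v if not hasattr(v,'round') else v) for k,v in s.items()})
for n in("scene","top"):
    c=read_camera(n);cv2.imwrite(f"pics/{n}0.png",c["frame"][:,:,::-1]);print(n,c["K"],c["k1"],c["rvec"],c["tvec"])
E
```

```text
pics
{'t': 0.0, 'q': array([ 1.09758636e+00,  1.31161961e-01,  1.48930750e+00,  7.69490985e-06,
        1.52296196e+00, -8.54054012e-02]), 'dq': array([-0.00065105, -0.00109207, -0.00015903,  0.00180354, -0.00238863,
        0.00190782]), 'joint_torque': array([ 6.92668364e-04, -5.59839427e+01, -4.91763711e+01,  7.67859514e-02,
        3.50136822e-02, -1.26263099e-04]), 'tool_pos': array([0.2266125 , 0.55494294, 0.21757146]), 'orientation': array([-6.05253167e-01, -3.08221252e+00,  2.77261074e-03]), 'force': array([ 0.56959084, -0.27826478,  0.74256575]), 'wrist_torque': array([ 0.00081801, -0.02803841,  0.04108431]), 'opening': 0.0929927411836817}
scene [[504.42801302   0.         315.34555565]
 [  0.         504.42801302 240.83547462]
 [  0.           0.           1.        ]] -0.053147278202021586 [ 1.85199325  1.21760759 -0.68270912] [-0.17846845 -0.19301835  1.68795039]
top [[459.78124426   0.         320.43452254]
 [  0.         459.78124426 233.16090326]
 [  0.           0.           1.        ]] -0.0785083333442868 [ 2.14729593 -2.10584483  0.18140501] [-0.02790882  0.52673299  1.05686966]
```

View pics/scene0.png

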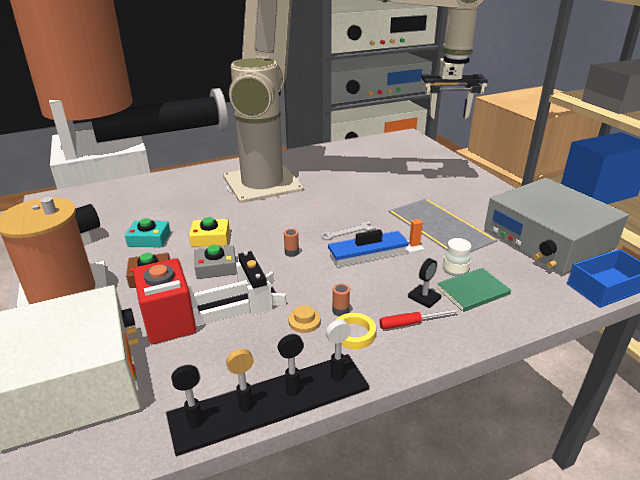

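View pics/top0.png

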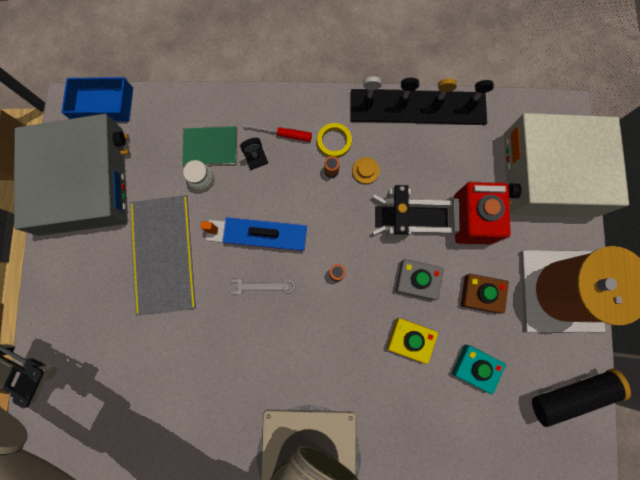

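```bash
cat > h.py <<'E'
from plant import *
import cv2, numpy as np
from scipy.spatial.transform import Rotation as R
def cam(n,save=None):
    c=read_camera(n)
    if save: cv2.imwrite(f"pics/{save}.png",c["frame"][:,:,::-1])
    c["hsv"]=cv2.cvtColor(c["frame"],cv2.COLOR_RGB2HSV)
    c["D"]=np.array([c["k1"],0,0,0.]); return c
def ray(c,uv):
    p=cv2.undistortPoints(np.array(uv,float).reshape(-1,1,2),c["K"],c["D"]).reshape(-1,2)
    Rm,_=cv2.Rodrigues(c["rvec"]); d=np.c_[p,np.ones(len(p))]@Rm
    o=-Rm.T@np.array(c["tvec"]).ravel(); return o,d
def onz(c,uv,z):
    o,d=ray(c,uv); return o+d*((z-o[2])/d[:,2])[:,None]
def proj(c,P):
    return cv2.projectPoints(np.array(P,float).reshape(-1,1,3),np.array(c["rvec"]),np.array(c["tvec"]),c["K"],c["D"])[0].reshape(-1,2)
def mask(c,lo,hi,box=None):
    m=cv2.inRange(c["hsv"],np.array(lo),np.array(hi))
    if box is not None:
        k=np.zeros_like(m);x0,y0,x1,y1=box;k[y0:y1,x0:x1]=255;m&=k
    return m
def blobs(m,amin=30):
    n,l,s,ce=cv2.connectedComponentsWithStats(m)
    return [(tuple(int(v) for v in s[i]),ce[i].round(1).tolist(),l==i) for i in range(1,n) if s[i][4]>=amin]
def rect(P):
    # P Nx3 contour on plane -> center, size(long,short), yaw of long
    (cx,cy),(w,hh),a=cv2.minAreaRect((P[:,:2]*1000).astype(np.float32))
    if w<hh: w,hh=hh,w; a+=90
    return np.round([cx,cy,w,hh],1),round(((a+90)%180)-90,2)
def contour(m):
    cs,_=cv2.findContours(m.astype(np.uint8),cv2.RETR_EXTERNAL,cv2.CHAIN_APPROX_NONE)
    return max(cs,key=cv2.contourArea).reshape(-1,2)
E
python3 - <<'E'
from h import *
c=cam("top")
def show(name,m,z,amin=30):
    for s,ce,l in blobs(m,amin):
        print(name,s,ce,onz(c,[ce],z)[0].round(4)*1000,rect(onz(c,contour(l),z)))
show("blue",mask(c,(100,150,60),(125,255,255),(200,200,330,260)),.039)
show("gripdark",mask(c,(0,0,0),(180,255,50),(230,215,300,250)),.071)
show("orange",mask(c,(3,150,120),(16,255,255),(190,210,225,240)),.078,10)
show("yel",mask(c,(20,80,80),(35,255,255),(120,180,210,330)),.003,10)
show("green",mask(c,(45,100,60),(80,255,255),(390,240,520,400)),.062)
show("copper",mask(c,(3,80,60),(16,220,255),(310,140,360,290)),.064,10)
show("beam",mask(c,(0,0,0),(180,255,50),(380,170,420,250)),.097)
show("red",mask(c,(172,150,60),(180,255,255),(440,170,530,260)),.12);show("red",mask(c,(0,150,60),(3,255,255),(440,170,530,260)),.12)
big=cv2.resize(c["frame"][130:310,180:530],None,fx=2.25,fy=2.25,interpolation=cv2.INTER_CUBIC)
cv2.imwrite("pics/top1z.png",big[:,:,::-1])
E
```

```text
blue (223, 218, 84, 33, 1809) [264.7, 233.8] [524.4 117.2  39. ] (array([524.9, 118. , 197.5,  61.5]), 85.26)
gripdark (249, 228, 29, 10, 212) [263.1, 232.1] [522.8 117.   71. ] (array([522.8, 117.2,  67.8,  17.7]), 85.04)
orange (201, 221, 11, 8, 77) [205.7, 224.7] [536.6 252.3  78. ] (array([537.1, 251.7,  24.2,  16.8]), -88.93)
yel (184, 197, 11, 110, 286) [188.7, 251.3] [482.6 310.8   3. ] (array([484.9, 311.3, 277.7,   6.7]), 8.22)
yel (130, 203, 9, 111, 327) [134.0, 258.2] [462.1 449.2   3. ] (array([465.4, 449.9, 280.7,   7.8]), 8.15)
green (416, 272, 14, 14, 152) [422.4, 278.3] [ 422.  -257.7   62. ] (array([ 421.6, -258. ,   30.8,   30.3]), -89.11)
green (484, 286, 13, 14, 144) [490.0, 292.5] [ 391.2 -416.7   62. ] (array([ 391.2, -416.7,   30.5,   28.6]), -2.03)
green (409, 335, 13, 14, 151) [415.1, 341.2] [ 277.8 -239.1   62. ] (array([ 277.2, -238.8,   29.4,   27.6]), -0.38)
green (478, 364, 13, 14, 152) [484.0, 370.6] [ 213.2 -397.    62. ] (array([ 213.5, -397.1,   29.3,   27.9]), -1.32)
copper (324, 156, 16, 16, 138) [331.7, 163.9] [695.5 -41.8  64. ] (array([696.6, -41.3,  38.2,  36.5]), 1.05)
copper (329, 264, 17, 17, 149) [337.0, 272.1] [432.8 -58.1  64. ] (array([433.7, -58.7,  38. ,  36.2]), -43.99)
beam (380, 185, 40, 50, 1072) [399.4, 212.9] [ 569.2 -199.5   97. ] (array([ 577.7, -199.9,  116.6,   90.7]), -0.22)
red (465, 182, 46, 57, 1571) [486.8, 213.1] [ 567.7 -395.8  120. ] (array([ 576.2, -399.3,  131.3,  101.9]), 0.35)
```

View pics/top1z.png

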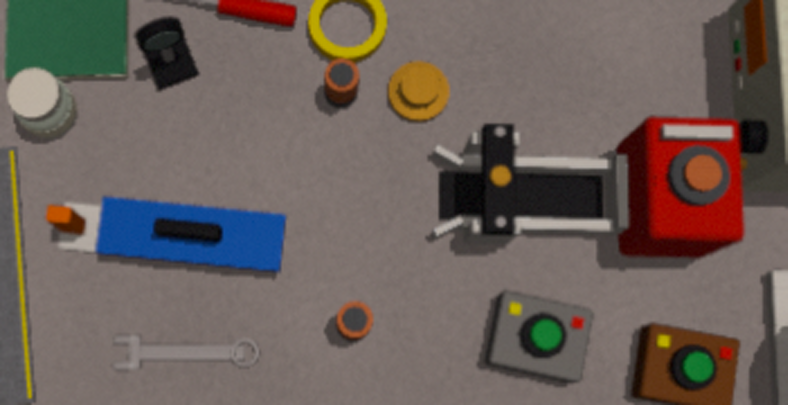

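```bash
python3 - <<'E'
from h import *
c=cam("top")
hsv=c["hsv"]
m=mask(c,(0,0,135),(180,60,255),(370,185,465,245))
for s,ce,l in blobs(m,8):
    ct=contour(l); P=onz(c,ct,.03)
    print(s,ce,onz(c,[ce],.03)[0].round(4)*1000,rect(P))
big=cv2.resize(c["frame"][175:255,360:520],None,fx=5,fy=5,interpolation=cv2.INTER_CUBIC)
cv2.imwrite("pics/dockz.png",big[:,:,::-1])
c=cam("scene")
big=cv2.resize(c["frame"][200:350,120:320],None,fx=4,fy=4,interpolation=cv2.INTER_CUBIC)
cv2.imwrite("pics/docks.png",big[:,:,::-1])
E
```

```text
(390, 189, 2, 5, 9) [390.6, 190.8] [ 640.2 -189.5   30. ] (array([ 639.7, -189.2,   10.3,    2.5]), -0.53)
(409, 188, 2, 6, 12) [409.5, 190.5] [ 641.9 -236.6   30. ] (array([ 641.9, -236.6,   12.9,    2.5]), -0.97)
(373, 194, 13, 9, 44) [378.8, 198.0] [ 621.1 -160.    30. ] (array([ 621.1, -161. ,   32.2,    8.6]), 60.38)
(409, 199, 41, 6, 205) [429.3, 201.4] [ 615.1 -285.4   30. ] (array([ 614.8, -284.8,  100. ,   12.7]), -88.76)
(373, 227, 13, 8, 46) [378.6, 230.0] [ 540.6 -159.3   30. ] (array([ 541.9, -160.2,   32.2,    8.8]), -62.26)
(409, 227, 42, 7, 189) [428.0, 229.3] [ 544.7 -280.6   30. ] (array([ 543.1, -284.4,  101.6,   14.9]), -88.88)
(390, 228, 3, 5, 13) [391.0, 230.0] [ 541.2 -189.6   30. ] (array([ 541.2, -189.6,    9.9,    4.9]), -0.4)
```

View pics/dockz.png

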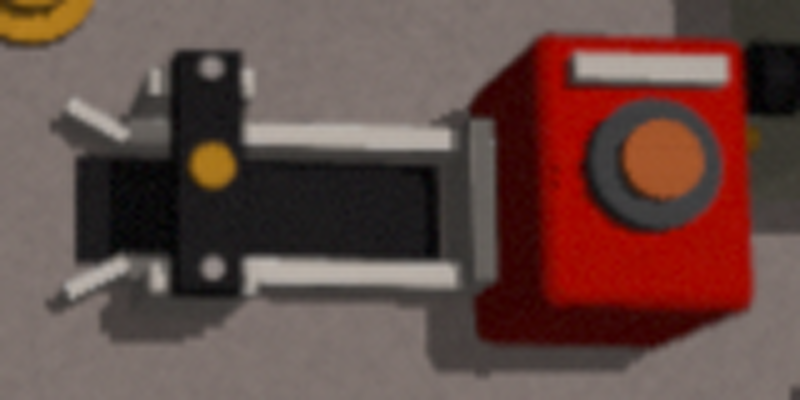

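View pics/docks.png

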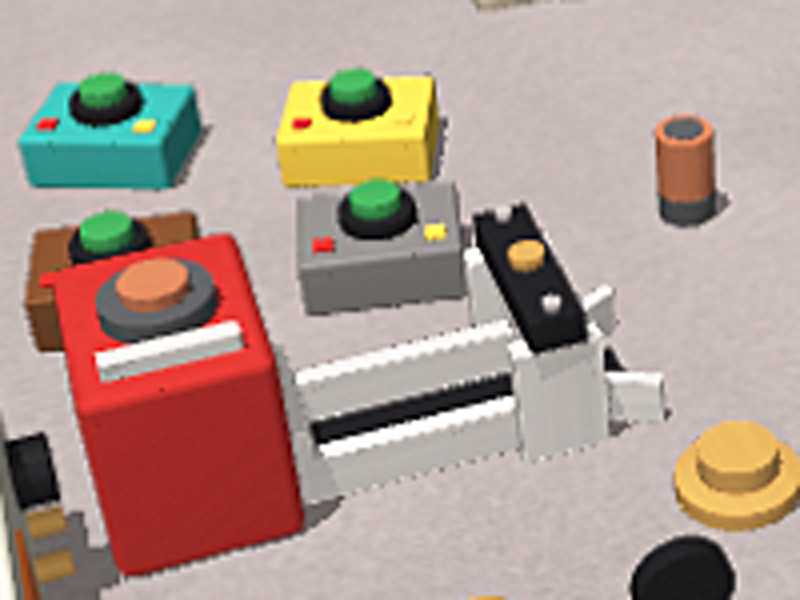

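```bash
python3 - <<'E'
from h import *
c=cam("top")
V=c["hsv"][:,:,2].astype(float)
res=[]
for (r0,r1) in((196,207),(223,236)):
    pts=[]
    for u in range(412,448):
        col=V[r0:r1,u]; hi=col.max()
        t=130
        idx=np.where(col>t)[0]
        a,b=idx[0],idx[-1]
        top=r0+a-1+(t-col[a-1])/(col[a]-col[a-1]) if a>0 else np.nan
        bot=r0+b+(col[b]-t)/(col[b]-col[b+1]) if b+1<len(col) else np.nan
        pts.append((u,top,bot))
    pts=np.array(pts)
    for k in(1,2):
        ok=~np.isnan(pts[:,k]);P=onz(c,pts[ok][:,[0,k]],.03)[:,:2]
        f=np.polyfit(P[:,1],P[:,0],1);print(r0,k,"x at y=-245,-160,-330",np.polyval(f,[-.245,-.16,-.33]).round(4),"slope",f[0].round(4),"res",np.std(P[:,0]-np.polyval(f,P[:,1])).round(4))
print("bolts",onz(c,[(402.4,188.4),(402.4,228.4)],.098).round(4))
print("stop front edge top",onz(c,[(454.5,199),(455,231)],.03).round(4), "z?")
print("beam corners",onz(c,[(395,185.2),(408.5,185.2),(394.5,233),(408,234)],.097).round(4))
print("housing top",onz(c,[(468.5,182.5),(509.5,182.8),(470,236),(510,236)],.12).round(4))
E
```

```text
196 1 x at y=-245,-160,-330 [0.6226 0.6224 0.6227] slope -0.0014 res 0.0012
196 2 x at y=-245,-160,-330 [0.6092 0.6106 0.6078] slope 0.0166 res 0.0003
223 1 x at y=-245,-160,-330 [0.5512 0.5523 0.5502] slope 0.0124 res 0.0003
223 2 x at y=-245,-160,-330 [0.5394 0.539  0.5398] slope -0.0046 res 0.0003
bolts [[ 0.6277 -0.207   0.098 ]
 [ 0.5327 -0.2058  0.098 ]]
stop front edge top [[ 0.6226 -0.3487  0.03  ]
 [ 0.5418 -0.3473  0.03  ]] z?
beam corners [[ 0.6353 -0.19    0.097 ]
 [ 0.636  -0.2216  0.097 ]
 [ 0.5218 -0.1877  0.097 ]
 [ 0.5201 -0.2187  0.097 ]]
housing top [[ 0.639  -0.3564  0.12  ]
 [ 0.6407 -0.4529  0.12  ]
 [ 0.514  -0.3549  0.12  ]
 [ 0.5158 -0.447   0.12  ]]
```

```bash
cat >> h.py <<'E'
def plan(x,y,z,yaw,s=None):
    s=s or read_state(); T=R.from_rotvec(s["orientation"]); p=np.array(s["tool_pos"])
    a=np.radians(yaw); G=R.from_matrix(np.c_[[np.cos(a),np.sin(a),0],[np.sin(a),-np.cos(a),0],[0,0,-1]])
    d=T.inv().apply(np.array([x,y,z])-p)/.1; r=(T.inv()*G).as_rotvec()/np.pi
    tx=T.apply([1,0,0]);print("t",round(s["t"],2),"pos",p.round(4),"yaw",np.degrees(np.arctan2(tx[1],tx[0])).round(2),"F",np.round(s["force"],1),"open",round(s["opening"],4))
    print("shift",d.round(3),"turn",r.round(4))
E
python3 -c "
from h import *
plan(.5237,.1172,.15,84.9)"
```

```text
t 0.3 pos [0.2268 0.5553 0.2183] yaw 157.78 F [0.2 0.1 0.1] open 0.0929
shift [-4.405 -2.932  0.684] turn [-2.000e-04  1.000e-04  4.049e-01]
```

Call:
move_arm(series=[[-1,-0.67,0,0,0,0,1],[-1,-0.67,0,0,0,0,1],[-1,-0.67,0,0,0,0,1]])

```text
t: 0.6
tool_pos: [0.2957, 0.4529, 0.2185]
orientation: [0.607, 3.082, -0.002]
force: [0.2, 0.5, -0.2]
opening: 0.0931
```

Call:
move_arm(series=[[-1,-0.67,0,0,0,0,1],[-1,-0.67,0,0,0,0,1],[-1,-0.67,0,0,0,0,1]])

```text
t: 0.9
tool_pos: [0.3631, 0.3528, 0.2188]
orientation: [0.609, 3.081, -0.001]
force: [-0.9, 1.1, 0.5]
opening: 0.0926
```

Call:
move_arm(series=[[-1,-0.67,0,0,0,0,1],[-1,-0.67,0,0,0,0,1],[-1,-0.67,0,0,0,0,1]])

```text
t: 1.2
tool_pos: [0.4303, 0.2527, 0.2188]
orientation: [0.609, 3.081, -0.001]
force: [-0.7, 1.5, -0.3]
opening: 0.0928
```

Call:
move_arm(series=[[-1,-0.67,0,0,0,0.405,1],[-1,-0.67,0,0,0,0.405,1],[-1,-0.67,0,0,0,0.405,1],[-1,-0.67,0,0,0,0.405,1],[-1,-0.67,0,0,0,0.405,1],[-1,-0.67,0,0,0,0.405,1],[-1,-0.67,0,0,0,0.405,1],[-1,-0.67,0,0,0,0.405,1]])

```text
t: 2.0
tool_pos: [0.4958, 0.156, 0.2186]
orientation: [-2.247, -2.195, 0.0]
force: [0.6, 0.9, -0.2]
opening: 0.0929
```

```bash
python3 -c "
from h import *
plan(.5237,.1172,.12,84.9)"
```

```text
t 2.0 pos [0.4958 0.156  0.2186] yaw 88.66 F [ 0.6  0.9 -0.2] open 0.0929
shift [-0.382  0.288  0.986] turn [-0.      0.      0.0209]
```

Call:
move_arm(series=[[-0.38,0.29,0.4,0,0,0.021,1],[-0.38,0.29,0.7,0,0,0.021,1],[-0.38,0.29,0.98,0,0,0.021,1],[-0.38,0.29,0.98,0,0,0.021,1]])

```text
t: 2.4
tool_pos: [0.5207, 0.1167, 0.1157]
orientation: [-2.309, -2.123, 0.011]
force: [-0.9, 0.4, -1.2]
opening: 0.093
```

```bash
python3 -c "
from h import *
plan(.5237,.1172,.047,84.9)
cam('scene','s1');cam('top','t1')"
```

```text
t 2.4 pos [0.5207 0.1167 0.1157] yaw 85.2 F [-0.9  0.4 -1.2] open 0.093
shift [0.008 0.035 0.687] turn [-0.0027  0.0006  0.0017]
```

View pics/s1.png

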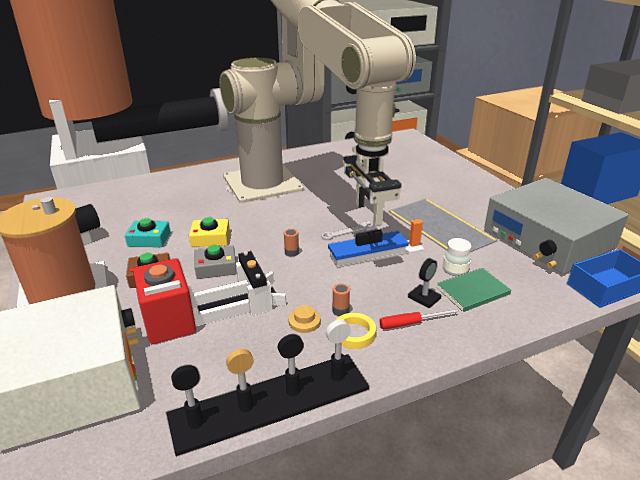

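Call:
move_arm(series=[[0.0,0.02,0.3,0,0,0.0,1],[0.0,0.02,0.5,0,0,0.0,1],[0.0,0.02,0.66,0,0,0,1],[0.0,0.02,0.68,0,0,0,1],[0.0,0.02,0.68,0,0,0,1]])

```text
t: 3.0
tool_pos: [0.5273, 0.1179, 0.0545]
orientation: [2.31, 2.127, 0.003]
force: [0.5, 0.8, 0.2]
opening: 0.0931
```

Call:
move_arm(series=[[0,0,0,0,0,0,-1],[0,0,0,0,0,0,-1],[0,0,0,0,0,0,-1],[0,0,0,0,0,0,-1],[0,0,0,0,0,0,-1],[0,0,0,0,0,0,-1],[0,0,0,0,0,0,-1],[0,0,0,0,0,0,-1]], squeeze=30)

```text
t: 3.8
tool_pos: [0.5261, 0.1174, 0.0526]
orientation: [-2.312, -2.127, 0.0]
force: [0.7, 0.0, -0.9]
opening: 0.0336
```

Call:
move_arm(series=[[0,0.02,0.06,0,0,0,-0.3],[0,0.02,0.06,0,0,0,-0.3],[0,0.02,0.06,0,0,0,-1],[0,0.02,0.06,0,0,0,-1],[0,0.02,0.06,0,0,0,-1],[0,0.02,0.06,0,0,0,-1]])

```text
t: 4.4
tool_pos: [0.5281, 0.1173, 0.0466]
orientation: [-2.312, -2.127, 0.0]
force: [-0.8, 0.3, -1.2]
opening: 0.0155
```

```bash
python3 -c "
from h import *
plan(.5237,.1172,.15,84.9)
"
```

```text
t 4.4 pos [0.5281 0.1173 0.0466] yaw 85.25 F [-0.8  0.3 -1.2] open 0.0155
shift [-0.005 -0.044 -1.034] turn [-0.     -0.      0.0019]
```

Call:
move_arm(series=[[0,0,-0.1,0,0,0,-1],[0,0,-0.2,0,0,0,-1],[0,0,-0.4,0,0,0,-1],[0,0,-0.7,0,0,0,-1],[0,0,-1,0,0,0,-1],[0,0,-1,0,0,0,-1],[0,0,-1,0,0,0,-1]])

```text
t: 5.1
tool_pos: [0.5291, 0.1174, 0.1481]
orientation: [2.31, 2.126, 0.004]
force: [-0.2, 0.4, -1.5]
opening: 0.0161
```

```bash
python3 -c "
from h import *
plan(.4751,.3806,.15,8.2)
cam('scene','s2');cam('top','t2')
"
```

```text
t 5.1 pos [0.5291 0.1174 0.1481] yaw 85.25 F [-0.2  0.4 -1.5] open 0.0161
shift [ 2.578 -0.756 -0.02 ] turn [ 0.0007 -0.0008  0.428 ]
```

View pics/s2.png

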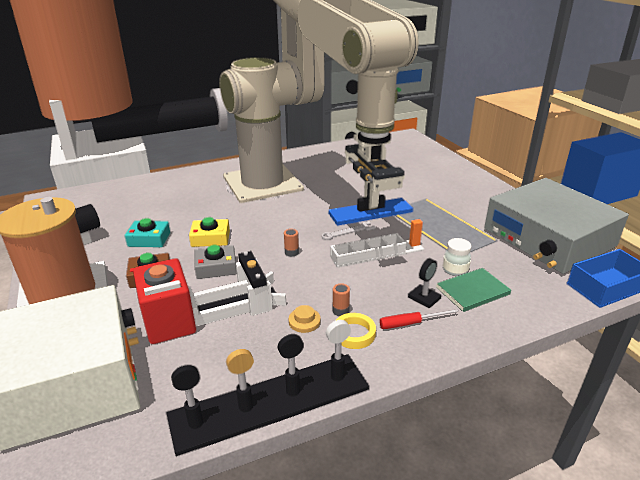

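Call:
move_arm(series=[[0.3,-0.1,0,0,0,0,-1],[0.6,-0.18,0,0,0,0,-1],[0.95,-0.28,0,0,0,0,-1]])

```text
t: 5.5
tool_pos: [0.5069, 0.2143, 0.1447]
orientation: [-2.312, -2.125, 0.004]
force: [0.4, 0.7, -1.7]
opening: 0.0157
```

Call:
move_arm(series=[[0.4,-0.1,0,0,0,0,-1],[0.8,-0.24,0,0,0,0,-1],[0.95,-0.28,0,0,0,0,-1]])

```text
t: 5.8
tool_pos: [0.4857, 0.314, 0.1447]
orientation: [-2.308, -2.129, 0.004]
force: [0.1, 0.2, -0.9]
opening: 0.0154
```

Call:
move_arm(series=[[0.4,-0.1,0,0,0,0.04,-1],[0.68,-0.2,0,0,0,0.08,-1],[0.68,-0.2,0,0,0,0.12,-1],[0.68,-0.2,0,0,0,0.16,-1],[0.68,-0.2,0,0,0,0.2,-1],[0.68,-0.2,0,0,0,0.24,-1],[0.68,-0.2,0,0,0,0.28,-1],[0.68,-0.2,0,0,0,0.32,-1]])

```text
t: 6.6
tool_pos: [0.4733, 0.3796, 0.1448]
orientation: [3.051, 0.742, -0.004]
force: [-0.2, 0.3, -1.0]
opening: 0.0157
```

```bash
python3 -c "
from h import *
plan(.4751,.3806,.1,8.2)
"
```

```text
t 6.6 pos [0.4733 0.3796 0.1448] yaw 27.33 F [-0.2  0.3 -1. ] open 0.0157
shift [ 0.022 -0.001  0.448] turn [0.0004 0.0009 0.1063]
```

Call:
move_arm(series=[[0.02,0,0.2,0,0,0.04,-1],[0.02,0,0.4,0,0,0.08,-1],[0.02,0,0.6,0,0,0.106,-1],[0.02,0,0.8,0,0,0.106,-1],[0.02,0,0.9,0,0,0.106,-1],[0.02,0,1,0,0,0.106,-1],[0.02,0,1,0,0,0.106,-1],[0.02,0,1,0,0,0.106,-1]])

```text
t: 7.4
tool_pos: [0.4758, 0.3817, 0.047]
orientation: [-3.133, -0.235, -0.0]
force: [0.2, 0.7, -0.3]
opening: 0.0157
```

```bash
python3 -c "
from h import *
plan(.4751,.3806,.0226,8.2)
cam('scene','s3');cam('top','t3')
"
```

```text
t 7.4 pos [0.4758 0.3817 0.047 ] yaw 8.57 F [ 0.2  0.7 -0.3] open 0.0157
shift [-0.009  0.009  0.244] turn [-0.     -0.0001  0.0021]
```

View pics/t3.png

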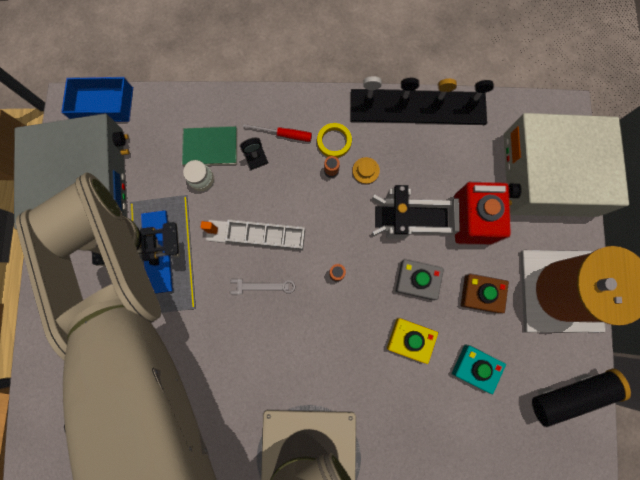

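Call:
move_arm(series=[[0,0,0.08,0,0,0,-1],[0,0,0.15,0,0,0,-1],[0,0,0.2,0,0,0,-1],[0,0,0.23,0,0,0,-1],[0,0,0.24,0,0,0,-1],[0,0,0.24,0,0,0,-1],[0,0,0.24,0,0,0,-1]])

```text
t: 8.2
tool_pos: [0.4756, 0.3816, 0.0226]
orientation: [3.133, 0.235, 0.0]
force: [-0.4, -0.4, -1.0]
opening: 0.0157
```

Call:
move_arm(series=[[0,0,0.01,0,0,0,-1],[0,0,0.02,0,0,0,-1],[0,0,0.02,0,0,0,-1]])

```text
t: 8.5
tool_pos: [0.4756, 0.3817, 0.0225]
orientation: [3.133, 0.235, -0.0]
force: [-7.6, -6.2, 16.3]
opening: 0.0159
```

Call:
move_arm(series=[[0,0,0.0,0,0,0,0.3],[0,0,0.0,0,0,0,0.3],[0,0,0,0,0,0,0.3],[0,0,0,0,0,0,0.3],[0,0,0,0,0,0,0.3],[0,0,-0.3,0,0,0,0.3],[0,0,-0.6,0,0,0,0.3],[0,0,-1,0,0,0,0.6]])

```text
t: 9.3
tool_pos: [0.4743, 0.3808, 0.1197]
orientation: [3.131, 0.234, -0.005]
force: [-0.0, 0.7, 0.1]
opening: 0.0645
```

Call:
move_arm(series=[[0,0,-0.5,0,0,0,1],[0,0,-0.9,0,0,0,1],[0,0,-0.9,0,0,0,1]])

```text
t: 9.6
tool_pos: [0.4788, 0.3838, 0.2191]
orientation: [-3.127, -0.234, -0.017]
force: [0.4, 0.5, 0.3]
opening: 0.0881
```

```bash
python3 -c "
from h import *
plan(.433,-.058,.2,85)
c=cam('top','t4');cam('scene','s4')
def show(name,m,z,amin=30):
    for s,ce,l in blobs(m,amin):
        print(name,s,ce,onz(c,[ce],z)[0].round(4)*1000,rect(onz(c,contour(l),z)))
show('orange',mask(c,(3,150,120),(16,255,255),(190,210,225,240)),.078,10)
show('copper',mask(c,(3,80,60),(16,220,255),(310,140,360,290)),.064,10)
show('blue',mask(c,(100,150,60),(125,255,255),(100,190,200,330)),.015)
show('white',mask(c,(0,0,135),(180,60,255),(195,215,310,260)),.035)
"
```

```text
t 9.6 pos [0.4788 0.3838 0.2191] yaw 8.57 F [0.4 0.5 0.3] open 0.0881
shift [-1.113  4.301  0.155] turn [ 0.001  -0.0042 -0.4246]
orange (201, 221, 11, 8, 77) [205.7, 224.7] [536.6 252.3  78. ] (array([537.1, 251.7,  24.2,  16.8]), -88.93)
copper (324, 156, 16, 18, 150) [331.7, 164.5] [694.  -41.8  64. ] (array([694.1, -41.3,  43.3,  36.5]), 1.05)
copper (329, 263, 17, 18, 151) [337.1, 272.0] [433.  -58.4  64. ] (array([433.7, -58.7,  38. ,  36.2]), -43.99)
blue (114, 190, 2, 17, 32) [114.5, 197.6] [614.9 509.9  15. ] (array([613.9, 509.8,  42.5,   2.6]), 6.05)
blue (147, 213, 28, 82, 1598) [161.1, 255.8] [468.3 375.8  15. ] (array([475.4, 380.4, 199.5,  63.4]), 8.54)
white (205, 219, 100, 29, 1637) [257.1, 233.4] [525.7 136.3  35. ] (array([528.2, 142.7, 238.7,  57.4]), 86.71)
```

View pics/s4.png

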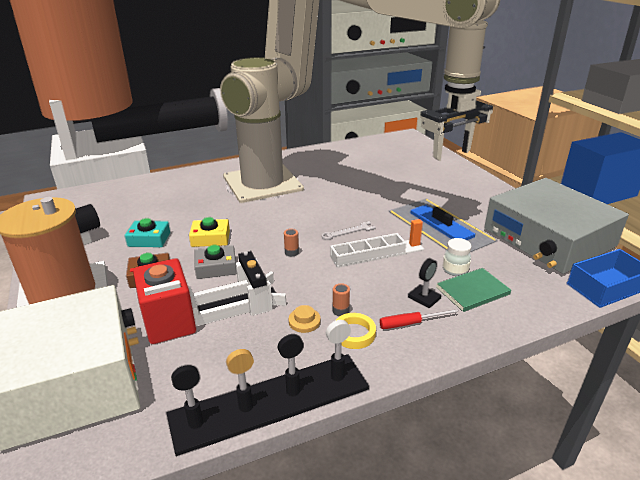

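View pics/t4.png

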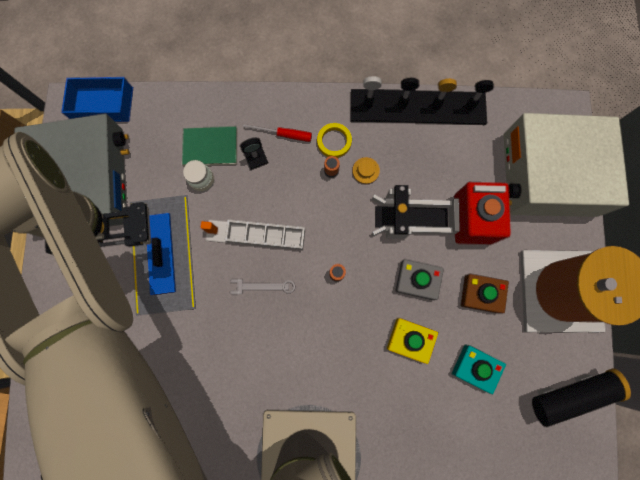

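```bash
cat > pk.py <<'E'
from h import *
def pockets(c,box=(222,212,312,258),z=.035,up=4):
    x0,y0,x1,y1=box
    V=cv2.resize(c["hsv"][y0:y1,x0:x1,2],None,fx=up,fy=up,interpolation=cv2.INTER_CUBIC)
    m=(V>135).astype(np.uint8)
    cs,h=cv2.findContours(m,cv2.RETR_CCOMP,cv2.CHAIN_APPROX_NONE)
    out=[]
    for k,q in enumerate(cs):
        if h[0][k][3]>=0 and cv2.contourArea(q)>300:
            uv=(q.reshape(-1,2)+.5)/up-.5+[x0,y0]
            r=rect(onz(c,uv,z)); out.append(r)
    return out
if __name__=="__main__":
    c=cam("top")
    for r in pockets(c): print(r)
    big=cv2.resize(c["frame"][205:265,190:320],None,fx=6,fy=6,interpolation=cv2.INTER_CUBIC)
    cv2.imwrite("pics/carz.png",big[:,:,::-1])
E
python3 pk.py
```

```text
(array([521.1,  50.1,  43.8,  42.8]), 85.71)
(array([524.6,  95.8,  43.9,  43.2]), 85.42)
(array([528.2, 141.8,  44.1,  43.4]), 85.28)
(array([532. , 187.7,  43.5,  43.3]), -5.2)
```

View pics/carz.png

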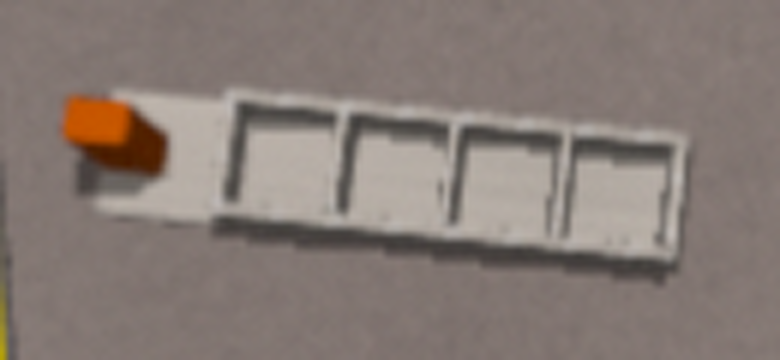

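Call:
move_arm(series=[[-0.27,1,0,0,0,0,1],[-0.27,1,0,0,0,0,1],[-0.27,1,0,0,0,0,1]])

```text
t: 10.05
tool_pos: [0.4616, 0.2738, 0.2068]
orientation: [3.129, 0.23, -0.01]
force: [-0.7, 0.7, 0.2]
opening: 0.0929
```

Call:
move_arm(series=[[-0.27,1,0,0,0,0,1],[-0.27,1,0,0,0,0,1],[-0.27,1,0,0,0,0,1]])

```text
t: 10.35
tool_pos: [0.4505, 0.1716, 0.2082]
orientation: [3.131, 0.229, -0.006]
force: [0.5, 0.3, -0.5]
opening: 0.093
```

Call:
move_arm(series=[[-0.27,1,0,0,0,0,1],[-0.27,1,0,0,0,0,1],[-0.27,1,0,0,0,0,1]])

```text
t: 10.65
tool_pos: [0.4392, 0.0691, 0.209]
orientation: [3.132, 0.228, -0.004]
force: [0.4, -0.3, 0.3]
opening: 0.0933
```

Call:
move_arm(series=[[-0.2,0.6,0,0,0,-0.04,1],[-0.2,1,0,0,0,-0.08,1],[-0.2,1,0,0,0,-0.12,1],[-0.2,1,0,0,0,-0.16,1],[-0.2,1,0,0,0,-0.2,1],[-0.2,1,0,0,0,-0.24,1],[-0.2,1,0,0,0,-0.28,1],[-0.2,1,0,0,0,-0.32,1]])

```text
t: 11.45
tool_pos: [0.4351, -0.0278, 0.2092]
orientation: [-2.626, -1.721, 0.002]
force: [0.5, -0.5, -0.7]
opening: 0.093
```

```bash
python3 -c "
from h import *
plan(.4335,-.0585,.13,85.5)
"
```

```text
t 11.45 pos [ 0.4351 -0.0278  0.2092] yaw 66.49 F [ 0.5 -0.5 -0.7] open 0.093
shift [-0.288  0.11   0.791] turn [-0.0008 -0.0002 -0.1056]
```

Call:
move_arm(series=[[-0.29,0.11,0.3,0,0,-0.04,1],[-0.29,0.11,0.6,0,0,-0.08,1],[-0.29,0.11,0.79,0,0,-0.106,1],[-0.29,0.11,0.79,0,0,-0.106,1],[-0.29,0.11,0.79,0,0,-0.106,1]])

```text
t: 11.95
tool_pos: [0.4333, -0.0591, 0.1311]
orientation: [-2.312, -2.124, 0.001]
force: [0.3, -0.1, 1.1]
opening: 0.093
```

```bash
python3 -c "
from h import *
plan(.4335,-.0585,.04,85.5)
c=cam('top','t5');cam('scene','s5')
big=cv2.resize(c['frame'][210:330,260:420],None,fx=5,fy=5);cv2.imwrite('pics/t5z.png',big[:,:,::-1])
"
```

```text
t 11.95 pos [ 0.4333 -0.0591  0.1311] yaw 85.13 F [ 0.3 -0.1  1.1] open 0.093
shift [0.006 0.003 0.911] turn [-0.0006 -0.0002 -0.002 ]
```

View pics/s5.png

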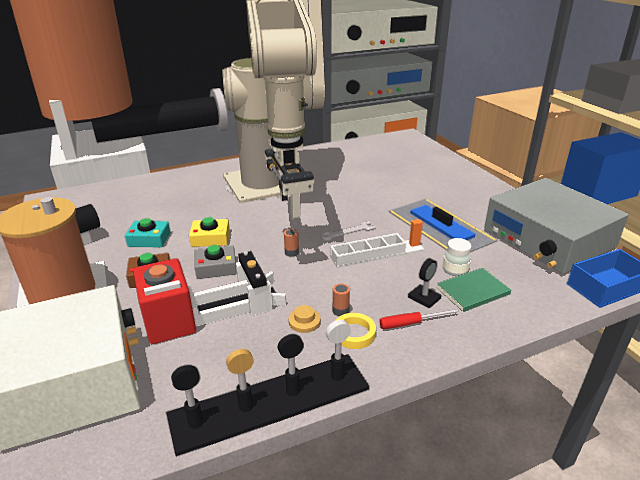

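Gripper is above the near can, which has not moved. Descend and grip.

Call:
move_arm(series=[[0,0,0.4,0,0,0,1],[0,0,0.7,0,0,0,1],[0,0,0.88,0,0,0,1],[0,0,0.91,0,0,0,0.2],[0,0,0.91,0,0,0,0],[0,0,0.91,0,0,0,-0.1],[0,0,0.91,0,0,0,-0.4],[0,0,0.91,0,0,0,-0.4]], squeeze=25)

```text
t: 12.85
tool_pos: [0.4346, -0.0602, 0.0418]
orientation: [2.31, 2.126, 0.002]
force: [0.4, -0.1, 0.0]
opening: 0.0576
```

Call:
move_arm(series=[[0,0,0,0,0,0,-0.6],[0,0,0,0,0,0,-0.6],[0,0,0,0,0,0,-0.6],[0,0,0,0,0,0,-0.6]])

```text
t: 13.25
tool_pos: [0.4338, -0.06, 0.0408]
orientation: [2.311, 2.127, 0.0]
force: [-0.9, 0.2, 1.5]
opening: 0.0375
```

Call:
move_arm(series=[[0,0,-0.15,0,0,0,-0.6],[0,0,-0.4,0,0,0,-0.6],[0,0,-0.7,0,0,0,-0.6],[0,0,-0.9,0,0,0,-0.6],[0,0,-0.9,0,0,0,-0.6]])

```text
t: 13.75
tool_pos: [0.4356, -0.0604, 0.1335]
orientation: [2.308, 2.124, 0.004]
force: [0.7, -0.0, -1.1]
opening: 0.0376
```

```bash
python3 -c "
from h import *
plan(.5211,.0494,.13,85.5)
c=cam('top','t6');cam('scene','s6')
"
```

```text
t 13.75 pos [ 0.4356 -0.0604  0.1335] yaw 85.25 F [ 0.7 -0.  -1.1] open 0.0376
shift [1.166 0.761 0.038] turn [ 0.0016  0.0003 -0.0014]
```

View pics/s6.png

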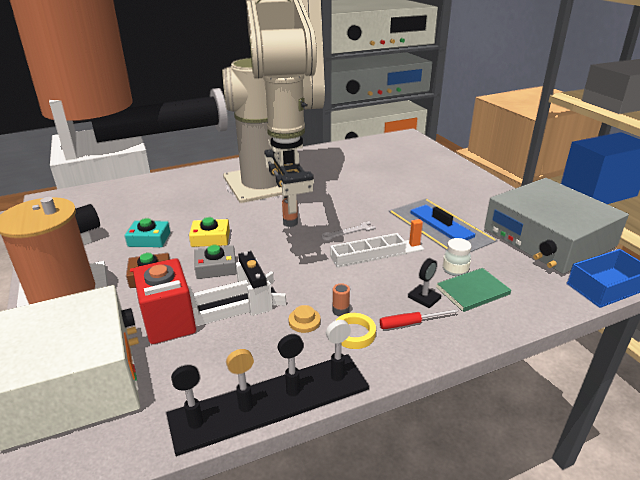

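Can held upright, lifted. Move over the nose pocket.

Call:
move_arm(series=[[0.3,0.2,0,0,0,0,-0.6],[0.6,0.4,0,0,0,0,-0.6],[0.9,0.6,0,0,0,0,-0.6],[1,0.7,0,0,0,0,-0.6],[1,0.76,0,0,0,0,-0.6],[1,0.76,0,0,0,0,-0.6]])

```text
t: 14.45
tool_pos: [0.5168, 0.0331, 0.1288]
orientation: [-2.31, -2.127, 0.004]
force: [-0.4, -0.1, -1.2]
opening: 0.0377
```

Call:
move_arm(series=[[0.16,0,0,0,0,-0.002,-0.6],[0.16,0,0,0,0,-0.002,-0.6],[0.16,0,0,0,0,-0.002,-0.6],[0.16,0,0,0,0,-0.002,-0.6]])

```text
t: 14.85
tool_pos: [0.5186, 0.0484, 0.1304]
orientation: [-2.306, -2.134, 0.001]
force: [0.1, 0.1, -1.6]
opening: 0.0378
```

```bash
python3 -c "
from h import *
plan(.5211,.0494,.047,85.5)
c=cam('top','t7')
for r in __import__('pk').pockets(c): print(r)
"
```

```text
t 14.85 pos [0.5186 0.0484 0.1304] yaw 85.56 F [ 0.1  0.1 -1.6] open 0.0378
shift [0.012 0.025 0.834] turn [-0.0001  0.0001  0.0003]
```

```bash
python3 -c "
import cv2
f=cv2.imread('pics/t7.png');cv2.imwrite('pics/t7z.png',cv2.resize(f[180:300,190:350],None,fx=5,fy=5,interpolation=2))
"
```

```text
(no output)
```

View pics/t7z.png

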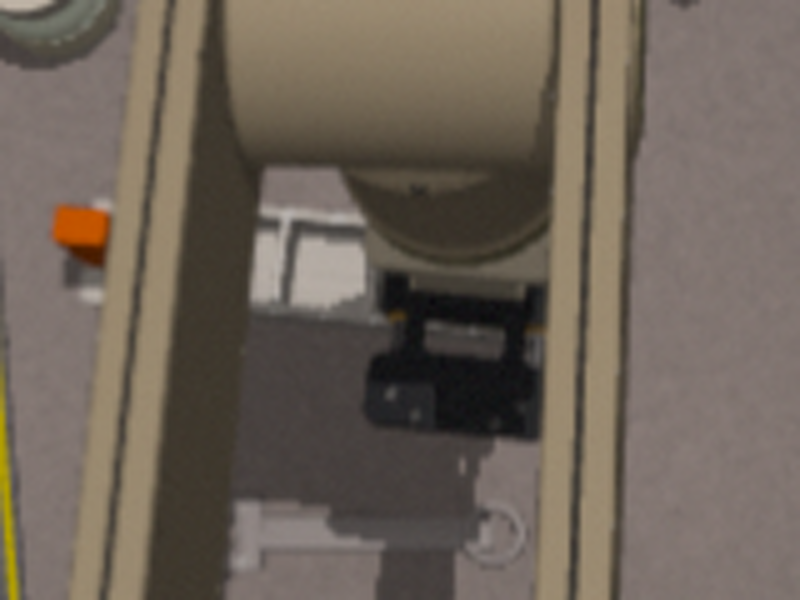

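Call:
move_arm(series=[[0.01,0.02,0.2,0,0,0,-0.6],[0.01,0.025,0.4,0,0,0,-0.6],[0.01,0.025,0.45,0,0,0,-0.6],[0.01,0.025,0.45,0,0,0,-0.6],[0.01,0.025,0.45,0,0,0,-0.6],[0.01,0.025,0.45,0,0,0,-0.6]])

```text
t: 15.5
tool_pos: [0.5224, 0.0501, 0.0869]
orientation: [2.304, 2.134, 0.002]
force: [0.9, 1.0, -1.0]
opening: 0.0375
```

```bash
python3 -c "
from h import *
plan(.5211,.0494,.047,85.5)
c=cam('scene','s8');f=cv2.resize(c['frame'][190:290,280:440],None,fx=5,fy=5,interpolation=2);cv2.imwrite('pics/s8z.png',f[:,:,::-1])
plan(.5211,.0494,.047,85.5)
"
```

```text
t 15.5 pos [0.5224 0.0501 0.0869] yaw 85.6 F [ 0.9  1.  -1. ] open 0.0375
shift [-0.008 -0.014  0.399] turn [ 0.0006 -0.0001  0.0005]
t 15.55 pos [0.5224 0.0501 0.0869] yaw 85.6 F [-0.4 -1.  -1. ] open 0.0374
shift [-0.008 -0.013  0.399] turn [ 0.0006 -0.      0.0006]
```

View pics/s8z.png

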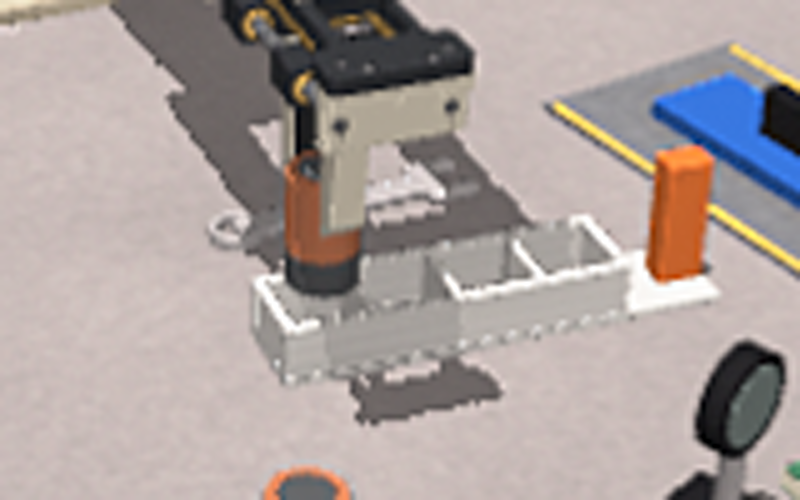

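Call:
move_arm(series=[[-0.01,-0.013,0.03,0,0,0,-0.6],[-0.01,-0.013,0.07,0,0,0,-0.6],[-0.01,-0.013,0.11,0,0,0,-0.6],[-0.01,-0.013,0.15,0,0,0,-0.6],[-0.01,-0.013,0.18,0,0,0,-0.6],[-0.01,-0.013,0.18,0,0,0,-0.6]])

```text
t: 16.15
tool_pos: [0.5196, 0.0493, 0.0668]
orientation: [-2.304, -2.134, 0.001]
force: [-0.5, 0.7, -1.1]
opening: 0.0373
```

Call:
move_arm(series=[[0,0,0.05,0,0,0,-0.6],[0,0,0.1,0,0,0,-0.6],[0,0,0.15,0,0,0,-0.6],[0,0,0.19,0,0,0,-0.6],[0,0,0.19,0,0,0,-0.6],[0,0,0.19,0,0,0,-0.6]])

```text
t: 16.75
tool_pos: [0.5201, 0.0493, 0.0485]
orientation: [-2.305, -2.134, 0.0]
force: [-0.0, 0.4, -1.7]
opening: 0.0375
```

Call:
move_arm(series=[[0,0,0.0,0,0,0,0.4],[0,0,0,0,0,0,0.4],[0,0,0,0,0,0,0.4],[0,0,0,0,0,0,0.4],[0,0,0,0,0,0,0.4],[0,0,-0.3,0,0,0,0.4],[0,0,-0.6,0,0,0,0.4],[0,0,-1,0,0,0,0.4]])

```text
t: 17.55
tool_pos: [0.5188, 0.0493, 0.1481]
orientation: [-2.303, -2.133, 0.004]
force: [0.4, 0.2, -0.1]
opening: 0.0648
```

```bash
python3 -c "
from h import *
c=cam('scene','s9');f=cv2.resize(c['frame'][190:290,280:440],None,fx=5,fy=5,interpolation=2);cv2.imwrite('pics/s9z.png',f[:,:,::-1])
plan(.6945,-.0415,.16,85.5)
"
```

```text
t 17.6 pos [0.5232 0.0493 0.157 ] yaw 85.61 F [ 3.4 -0.8  5.9] open 0.0652
shift [-0.775  1.777 -0.016] turn [ 0.0026 -0.0002  0.0006]
```

View pics/s9z.png

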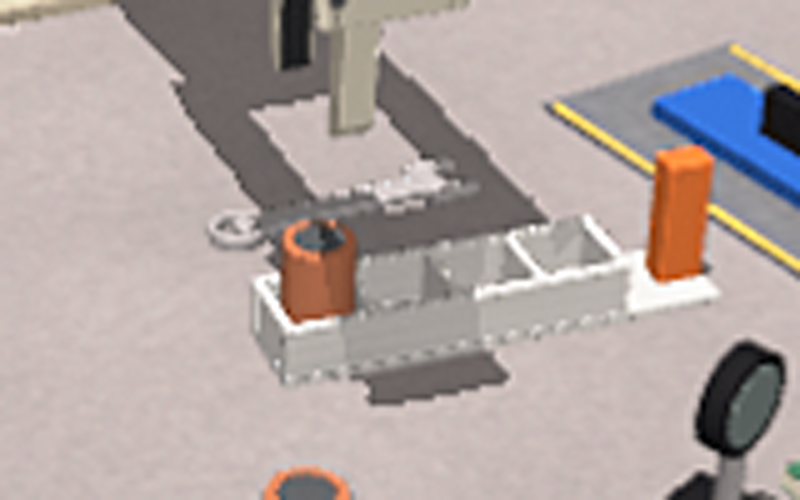

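Call:
move_arm(series=[[-0.2,0.45,0,0,0,0,1],[-0.4,0.9,0,0,0,0,1],[-0.4,0.95,0,0,0,0,1],[-0.4,0.95,0,0,0,0,1]])

```text
t: 18.0
tool_pos: [0.6122, 0.0015, 0.1475]
orientation: [-2.305, -2.132, 0.002]
force: [-0.8, 0.5, -0.3]
opening: 0.0908
```

Call:
move_arm(series=[[-0.2,0.45,0,0,0,0,1],[-0.38,0.83,0,0,0,0,1],[-0.38,0.83,0,0,0,0,1],[-0.38,0.83,0,0,0,0,1]])

```text
t: 18.4
tool_pos: [0.691, -0.0417, 0.1479]
orientation: [-2.304, -2.133, 0.001]
force: [-0.4, 0.9, -1.1]
opening: 0.093
```

```bash
python3 -c "
from h import *
plan(.6965,-.0413,.11,85.5)
c=cam('scene','s10');f=cv2.resize(c['frame'][200:340,260:450],None,fx=4,fy=4,interpolation=2);cv2.imwrite('pics/s10z.png',f[:,:,::-1])
"
```

```text
t 18.4 pos [ 0.691  -0.0417  0.1479] yaw 85.6 F [-0.4  0.9 -1.1] open 0.093
shift [0.008 0.055 0.379] turn [-0.0005 -0.0001  0.0005]
```

View pics/s10z.png

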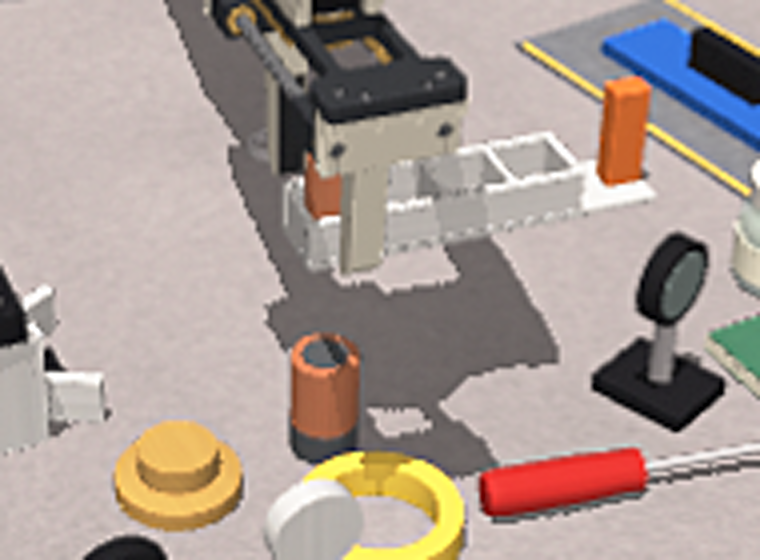

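```bash
python3 -c "
from h import *
c=cam('scene')
m=mask(c,(3,80,60),(16,255,255),(325,275,360,318))
for s,ce,l in blobs(m): print(s,ce)
import numpy as np
a=np.linspace(0,6.28,60)
for X in ((.6965,-.0413),):
  P=np.c_[X[0]+.019*np.cos(a),X[1]+.019*np.sin(a),a*0+.064]; p=proj(c,P); Q=P.copy();Q[:,2]=.02;q=proj(c,Q); print(p.min(0),p.max(0),q.min(0),q.max(0))
"
```

```text
(333, 283, 17, 27, 350) [340.9, 297.4]
[332.03104512 282.58924262] [349.49495282 293.2918777 ] [331.87879389 298.19482595] [348.96891767 309.11099798]
```

Call:
move_arm(series=[[0.01,0.04,0.2,0,0,0,1],[0.01,0.04,0.38,0,0,0,1],[0.01,0.04,0.38,0,0,0,1],[0.01,0.04,0.38,0,0,0,1]])

```text
t: 18.9
tool_pos: [0.6946, -0.0409, 0.1102]
orientation: [-2.303, -2.134, 0.002]
force: [0.5, 0.2, 0.1]
opening: 0.0928
```

```bash
python3 -c "
from h import *
plan(.6965,-.0413,.041,85.5)
"
```

```text
t 18.9 pos [ 0.6946 -0.0409  0.1102] yaw 85.64 F [0.5 0.2 0.1] open 0.0928
shift [-0.003  0.02   0.692] turn [-0.0005 -0.      0.0008]
```

Call:
move_arm(series=[[0,0.01,0.3,0,0,0,1],[0,0.01,0.55,0,0,0,1],[0,0.01,0.69,0,0,0,1],[0,0.01,0.69,0,0,0,1],[0,0.01,0.69,0,0,0,0.2],[0,0.01,0.69,0,0,0,0],[0,0.01,0.69,0,0,0,-0.1],[0,0.01,0.69,0,0,0,-0.4]])

```text
t: 19.7
tool_pos: [0.6975, -0.0416, 0.043]
orientation: [2.304, 2.134, 0.002]
force: [-0.1, -0.7, 0.2]
opening: 0.0655
```

Call:
move_arm(series=[[0,0,0,0,0,0,-0.6],[0,0,0,0,0,0,-0.6],[0,0,0,0,0,0,-0.6],[0,0,0,0,0,0,-0.6],[0,0,0,0,0,0,-0.6],[0,0,0,0,0,0,-0.6]])

```text
t: 20.3
tool_pos: [0.6969, -0.0416, 0.0417]
orientation: [2.305, 2.134, 0.0]
force: [1.4, -0.9, 0.2]
opening: 0.0377
```

Call:
move_arm(series=[[0,0,-0.15,0,0,0,-0.6],[0,0,-0.4,0,0,0,-0.6],[0,0,-0.7,0,0,0,-0.6],[0,0,-0.95,0,0,0,-0.6],[0,0,-0.95,0,0,0,-0.6]])

```text
t: 20.8
tool_pos: [0.6997, -0.0419, 0.1431]
orientation: [2.3, 2.13, 0.009]
force: [1.0, -0.1, -0.0]
opening: 0.0375
```

```bash
python3 -c "
from h import *
plan(.5246,.0958,.137,85.5)
c=cam('top','t11')
f=cv2.resize(c['frame'][180:300,190:350],None,fx=5,fy=5,interpolation=2);cv2.imwrite('pics/t11z.png',f[:,:,::-1])
for r in __import__('pk').pockets(c): print(r)
"
```

```text
t 20.8 pos [ 0.6997 -0.0419  0.1431] yaw 85.61 F [ 1.  -0.1 -0. ] open 0.0375
shift [ 1.239 -1.851  0.044] turn [0.0027 0.0001 0.0006]
(array([531.9, 187.7,  44.1,  43.6]), -4.9)
```

View pics/t11.png

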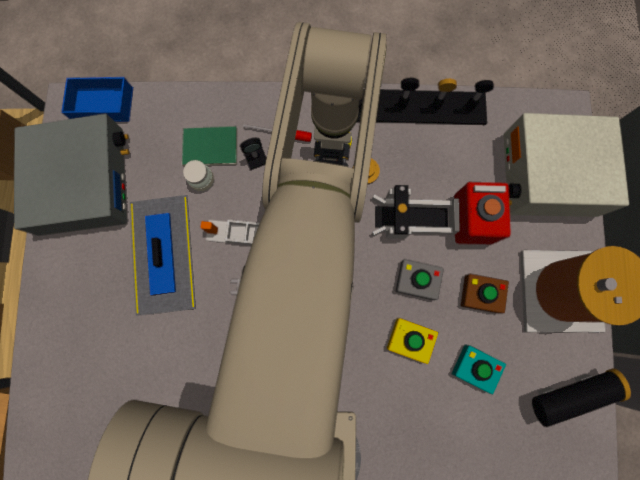

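Call:
move_arm(series=[[0.2,-0.3,0,0,0,0,-0.6],[0.4,-0.6,0,0,0,0,-0.6],[0.62,-0.93,0,0,0,0,-0.6],[0.62,-0.93,0,0,0,0,-0.6]])

```text
t: 21.25
tool_pos: [0.603, 0.0304, 0.1328]
orientation: [-2.297, -2.133, 0.008]
force: [-0.1, -0.2, -1.3]
opening: 0.0379
```

Call:
move_arm(series=[[0.2,-0.3,0,0,0,0,-0.6],[0.4,-0.6,0,0,0,0,-0.6],[0.6,-0.85,0,0,0,0,-0.6],[0.62,-0.92,0,0,0,0,-0.6],[0.62,-0.92,0,0,0,0,-0.6],[0.62,-0.92,0,0,0,0,-0.6]])

```text
t: 21.85
tool_pos: [0.5223, 0.0956, 0.1363]
orientation: [2.305, 2.134, -0.001]
force: [-0.1, -0.2, -2.0]
opening: 0.0373
```

```bash
python3 -c "
from h import *
plan(.5246,.0958,.085,85.5)
"
```

```text
t 21.85 pos [0.5223 0.0956 0.1363] yaw 85.6 F [-0.1 -0.2 -2. ] open 0.0373
shift [0.004 0.023 0.513] turn [0.     0.0001 0.0005]
```

Call:
move_arm(series=[[0,0.012,0.2,0,0,0,-0.6],[0,0.012,0.4,0,0,0,-0.6],[0,0.012,0.5,0,0,0,-0.6],[0,0.012,0.5,0,0,0,-0.6],[0,0.012,0.5,0,0,0,-0.6],[0,0.012,0.5,0,0,0,-0.6]])

```text
t: 22.45
tool_pos: [0.524, 0.0961, 0.0878]
orientation: [2.304, 2.134, 0.002]
force: [-0.0, -0.5, -1.9]
opening: 0.0375
```

```bash
python3 -c "
from h import *
plan(.5246,.0958,.048,85.5)
c=cam('scene','s12');f=cv2.resize(c['frame'][190:290,280:440],None,fx=5,fy=5,interpolation=2);cv2.imwrite('pics/s12z.png',f[:,:,::-1])
"
```

```text
t 22.45 pos [0.524  0.0961 0.0878] yaw 85.59 F [-0.  -0.5 -1.9] open 0.0375
shift [-0.002  0.006  0.398] turn [ 0.0006 -0.0001  0.0005]
```

View pics/s12z.png

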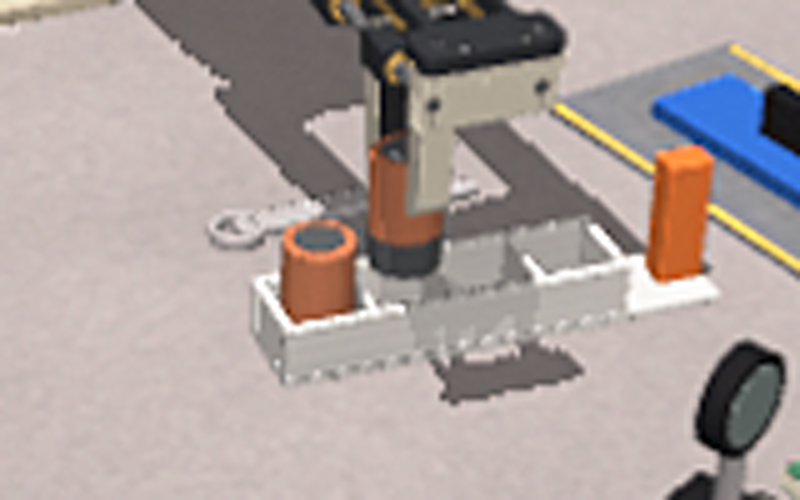

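Call:
move_arm(series=[[0,0.005,0.04,0,0,0,-0.6],[0,0.005,0.09,0,0,0,-0.6],[0,0.005,0.14,0,0,0,-0.6],[0,0.005,0.18,0,0,0,-0.6],[0,0.005,0.18,0,0,0,-0.6]])

```text
t: 23.0
tool_pos: [0.5227, 0.0961, 0.0675]
orientation: [-2.304, -2.134, 0.002]
force: [-0.3, 0.1, -1.6]
opening: 0.0379
```

Call:
move_arm(series=[[0,0,0.06,0,0,0,-0.6],[0,0,0.12,0,0,0,-0.6],[0,0,0.17,0,0,0,-0.6],[0,0,0.2,0,0,0,-0.6],[0,0,0.2,0,0,0,-0.6],[0,0,0.2,0,0,0,-0.6]])

```text
t: 23.6
tool_pos: [0.5235, 0.0962, 0.0486]
orientation: [-2.305, -2.135, 0.0]
force: [-0.3, 0.4, -2.0]
opening: 0.0373
```

Call:
move_arm(series=[[0,0,0.0,0,0,0,0.4],[0,0,0,0,0,0,0.4],[0,0,0,0,0,0,0.4],[0,0,0,0,0,0,0.4],[0,0,0,0,0,0,0.4],[0,0,-0.3,0,0,0,0.4],[0,0,-0.6,0,0,0,0.4],[0,0,-1,0,0,0,0.4]])

```text
t: 24.4
tool_pos: [0.522, 0.096, 0.148]
orientation: [-2.303, -2.133, 0.004]
force: [-0.3, 0.5, 0.6]
opening: 0.0648
```

```bash
python3 -c "
from h import *
c=cam('scene','s13');f=cv2.resize(c['frame'][190:290,280:440],None,fx=5,fy=5,interpolation=2);cv2.imwrite('pics/s13z.png',f[:,:,::-1])
plan(.5370,.2530,.15,85.5)
"
```

```text
t 24.45 pos [0.5265 0.0965 0.157 ] yaw 85.61 F [ 2.9 -0.3  6.5] open 0.0653
shift [ 1.568 -0.016  0.072] turn [ 0.0025 -0.0004  0.0006]
```

View pics/s13z.png

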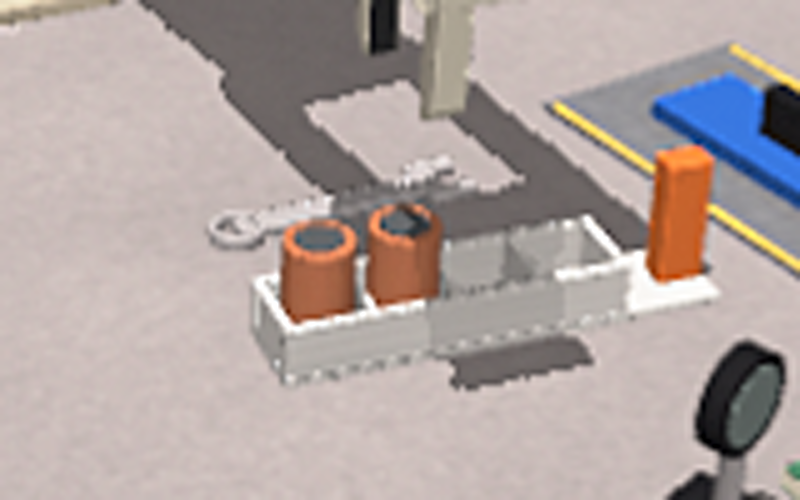

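Call:
move_arm(series=[[0.4,0,0,0,0,0,0.4],[0.8,0,0,0,0,0,0.4],[0.8,0,0,0,0,0,0.4]])

```text
t: 24.75
tool_pos: [0.5297, 0.1799, 0.149]
orientation: [-2.301, -2.138, -0.003]
force: [-1.2, -0.2, -0.4]
opening: 0.065
```

Call:
move_arm(series=[[0.4,0,0,0,0,0,0.4],[0.77,0,0.2,0,0,0,0.4],[0.77,0,0.4,0,0,0,0.4],[0.77,0,0.4,0,0,0,0.4],[0.77,0,0.4,0,0,0,0.4]])

```text
t: 25.25
tool_pos: [0.5351, 0.252, 0.1083]
orientation: [-2.305, -2.134, 0.003]
force: [0.1, -0.1, 0.3]
opening: 0.0649
```

```bash
python3 -c "
from h import *
c=cam('top','t14')
plan(.537,.2530,.05,85.5)
m=mask(c,(3,80,60),(16,220,255),(270,205,320,250))
for s,ce,l in blobs(m,10): print(s,ce,onz(c,[ce],.069))
cam('scene','s14')
"
```

```text
t 25.3 pos [0.5359 0.252  0.1093] yaw 85.57 F [ 0.6 -0.1  0.5] open 0.065
shift [0.011 0.01  0.593] turn [0.0001 0.     0.0004]
(270, 224, 12, 18, 105) [275.6, 232.8] [[0.52201044 0.08767691 0.069     ]]
(284, 226, 17, 17, 148) [291.9, 234.7] [[0.51821054 0.04915294 0.069     ]]
```

View pics/t14.png

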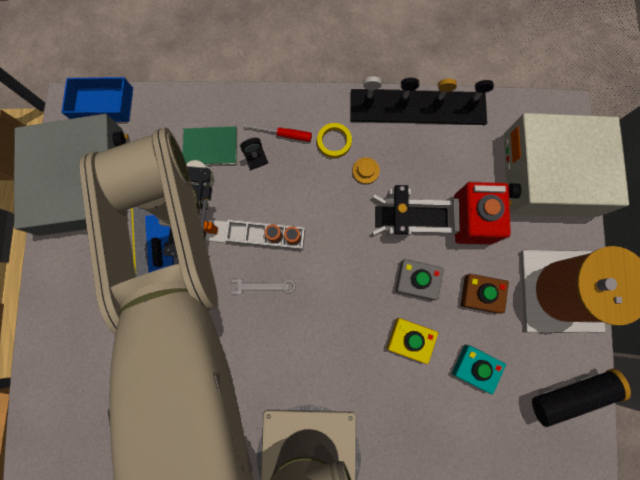

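View pics/s14.png

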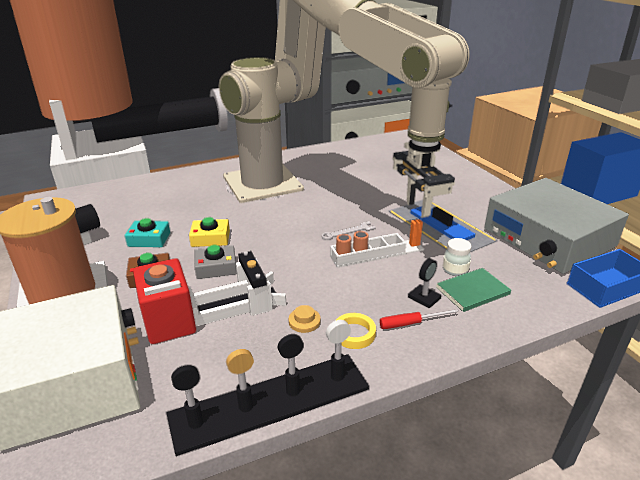

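Call:
move_arm(series=[[0.01,0.01,0.2,0,0,0,0.4],[0.01,0.01,0.4,0,0,0,0.4],[0.01,0.01,0.55,0,0,0,0.4],[0.01,0.01,0.59,0,0,0,0.4],[0.01,0.01,0.59,0,0,0,-0.2],[0.01,0.01,0.59,0,0,0,-0.4],[0.01,0.01,0.59,0,0,0,-0.5],[0.01,0.01,0.59,0,0,0,-0.5]], squeeze=30)

```text
t: 26.15
tool_pos: [0.5372, 0.2539, 0.0507]
orientation: [2.304, 2.134, 0.002]
force: [0.1, 0.5, 0.6]
opening: 0.0376
```

Call:
move_arm(series=[[0,0,0,0,0,0,-1],[0,0,0,0,0,0,-1],[0,0,0,0,0,0,-1],[0,0,0,0,0,0,-1],[0,0,0,0,0,0,-1],[0,0,0,0,0,0,-1]])

```text
t: 26.75
tool_pos: [0.5368, 0.2537, 0.0499]
orientation: [2.305, 2.135, 0.001]
force: [-0.1, -0.8, 2.2]
opening: 0.0177
```

```bash
python3 -c "
from h import *
plan(.537,.2530,.05,85.5)
"
```

```text
t 26.75 pos [0.5368 0.2537 0.0499] yaw 85.61 F [-0.1 -0.8  2.2] open 0.0177
shift [-0.007  0.003 -0.001] turn [ 0.0001 -0.0001  0.0006]
```

```bash
python3 -c "
from h import *
plan(.582,.10,.05,89.6)
"
```

```text
t 26.75 pos [0.5368 0.2537 0.0499] yaw 85.61 F [-0.1 -0.8  2.2] open 0.0177
shift [-1.498e+00  5.690e-01 -1.000e-03] turn [ 0.0001 -0.0001 -0.0222]
```

Call:
move_arm(series=[[-0.1,0.03,0,0,0,-0.001,-1],[-0.2,0.07,0,0,0,-0.003,-1],[-0.3,0.11,0,0,0,-0.005,-1],[-0.4,0.15,0,0,0,-0.006,-1],[-0.5,0.19,0,0,0,-0.008,-1],[-0.6,0.23,0,0,0,-0.009,-1],[-0.7,0.27,0,0,0,-0.01,-1],[-0.75,0.285,0,0,0,-0.011,-1]])

```text
t: 27.55
tool_pos: [0.5594, 0.1769, 0.0499]
orientation: [-2.267, -2.173, -0.002]
force: [-1.5, 5.9, 2.8]
opening: 0.0177
```

```bash
python3 -c "
from h import *
plan(.582,.10,.05,89.6)
cam('scene','s15')
"
```

```text
t 27.55 pos [0.5594 0.1769 0.0499] yaw 87.57 F [-1.5  5.9  2.8] open 0.0177
shift [-0.759  0.259 -0.002] turn [ 0.     -0.0005 -0.0113]
```

View pics/s15.png

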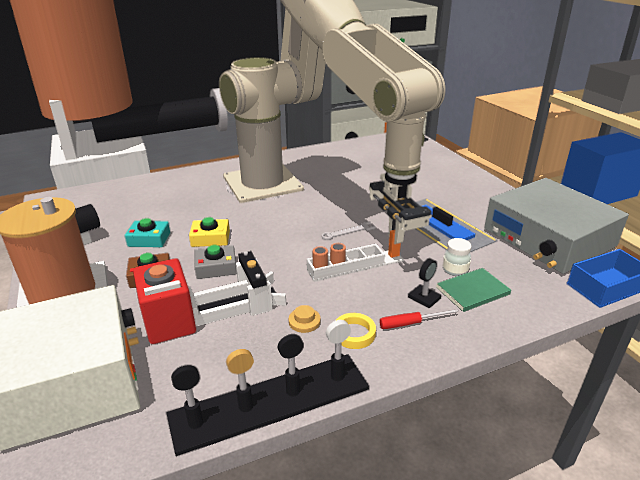

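Call:
move_arm(series=[[-0.1,0.03,0,0,0,-0.001,-1],[-0.2,0.06,0,0,0,-0.003,-1],[-0.3,0.1,0,0,0,-0.005,-1],[-0.4,0.135,0,0,0,-0.006,-1],[-0.5,0.17,0,0,0,-0.008,-1],[-0.6,0.205,0,0,0,-0.009,-1],[-0.7,0.24,0,0,0,-0.01,-1],[-0.75,0.26,0,0,0,-0.011,-1]])

```text
t: 28.4
tool_pos: [0.582, 0.101, 0.0498]
orientation: [-2.229, -2.212, -0.001]
force: [-1.7, 6.7, 4.1]
opening: 0.0179
```

```bash
python3 -c "
from h import *
plan(.582,.10,.05,89.6)
c=cam('top','t16')
f=cv2.resize(c['frame'][160:280,220:480],None,fx=3,fy=3,interpolation=2);cv2.imwrite('pics/t16z.png',f[:,:,::-1])
"
```

```text
t 28.4 pos [0.582  0.101  0.0498] yaw 89.56 F [-1.7  6.7  4.1] open 0.0179
shift [-0.01   0.    -0.002] turn [-0.0001 -0.0004 -0.0002]
```

View pics/t16z.png

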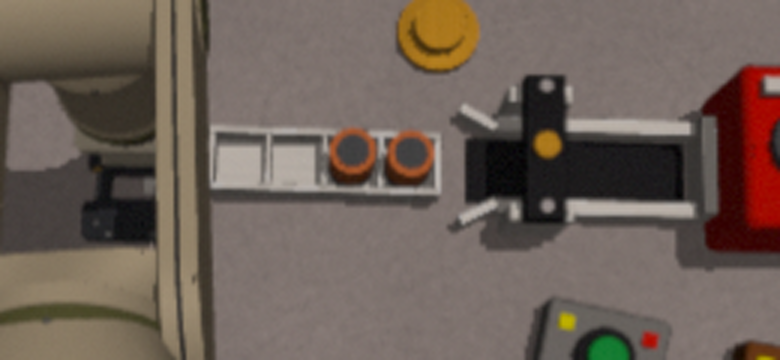

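```bash
python3 - <<'E'
from h import *
c=cam("top")
V=c["hsv"][:,:,2].astype(float)
def edges(cols,r0,r1,t=135):
    top=[];bot=[]
    for u in cols:
        col=V[r0:r1,u]; idx=np.where(col>t)[0]
        a,b=idx[0],idx[-1]
        top.append((u,r0+a-1+(t-col[a-1])/(col[a]-col[a-1])))
        bot.append((u,r0+b+(col[b]-t)/(col[b]-col[b+1])))
    return np.array(top),np.array(bot)
t,b=edges(range(293,364),196,230)
for e in (t,b):
    P=onz(c,e,.035)[:,:2]; f=np.polyfit(P[:,1],P[:,0],1); r=P[:,0]-np.polyval(f,P[:,1]); k=abs(r)<.0015
    f=np.polyfit(P[k,1],P[k,0],1)
    print(np.polyval(f,[0,-.1,-.245]).round(4),"slope",f[0].round(4),k.sum())
V2=V[:,:]
E
```

```text
[0.6086 0.6071 0.6048] slope 0.0159 66
[0.5548 0.5536 0.5519] slope 0.012 71
```

```bash
python3 -c "
from h import *
plan(.5826,.02,.05,89.5)
"
```

```text
t 28.5 pos [0.5823 0.1003 0.0499] yaw 89.54 F [-0.4 -0.4  4.7] open 0.0174
shift [-0.803  0.01  -0.001] turn [0.0001 0.     0.0002]
```

Call:
move_arm(series=[[-0.1,0.01,0,0,0,0,-1],[-0.2,0.01,0,0,0,0,-1],[-0.3,0.01,0,0,0,0,-1],[-0.4,0.01,0,0,0,0,-1],[-0.5,0.01,0,0,0,0,-1],[-0.6,0.01,0,0,0,0,-1],[-0.7,0.01,0,0,0,0,-1],[-0.8,0.01,0,0,0,0,-1]])

```text
t: 29.3
tool_pos: [0.5826, 0.0214, 0.0498]
orientation: [-2.229, -2.213, -0.002]
force: [0.6, 7.2, 3.9]
opening: 0.0176
```

```bash
python3 -c "
from h import *
plan(.5816,-.05,.05,89.5)
c=cam('top','t17')
f=cv2.resize(c['frame'][160:280,260:480],None,fx=3.5,fy=3.5,interpolation=2);cv2.imwrite('pics/t17z.png',f[:,:,::-1])
"
```

```text
t 29.3 pos [0.5826 0.0214 0.0498] yaw 89.61 F [0.6 7.2 3.9] open 0.0176
shift [-0.714 -0.005 -0.003] turn [ 0.0001 -0.0004  0.0006]
```

View pics/t17z.png

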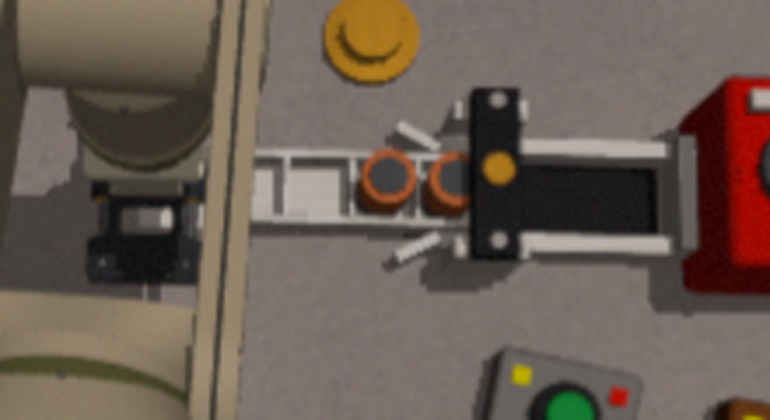

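Call:
move_arm(series=[[-0.1,0,0,0,0,0,-1],[-0.2,0,0,0,0,0,-1],[-0.3,-0.003,0,0,0,0,-1],[-0.4,-0.003,0,0,0,0,-1],[-0.5,-0.005,0,0,0,0,-1],[-0.6,-0.005,0,0,0,0,-1],[-0.7,-0.005,0,0,0,0,-1]])

```text
t: 30.05
tool_pos: [0.5816, -0.0484, 0.0499]
orientation: [-2.229, -2.213, -0.002]
force: [0.2, 7.6, 4.0]
opening: 0.0177
```

```bash
python3 -c "
from h import *
plan(.581,-.11,.05,89.5)
"
```

```text
t 30.05 pos [ 0.5816 -0.0484  0.0499] yaw 89.61 F [0.2 7.6 4. ] open 0.0177
shift [-0.616 -0.002 -0.002] turn [ 0.0001 -0.0004  0.0006]
```

Call:
move_arm(series=[[-0.1,0,0,0,0,0,-1],[-0.2,0,0,0,0,0,-1],[-0.3,-0.002,0,0,0,0,-1],[-0.4,-0.003,0,0,0,0,-1],[-0.48,-0.003,0,0,0,0,-1],[-0.5,-0.003,0,0,0,0,-1],[-0.5,-0.003,0,0,0,0,-1]])

```text
t: 30.75
tool_pos: [0.5809, -0.099, 0.0499]
orientation: [2.23, 2.213, 0.001]
force: [-0.1, 3.2, 4.4]
opening: 0.0177
```

```bash
python3 -c "
from h import *
plan(.581,-.112,.05,89.5)
c=cam('top','t18')
f=cv2.resize(c['frame'][160:280,260:480],None,fx=3.5,fy=3.5,interpolation=2);cv2.imwrite('pics/t18z.png',f[:,:,::-1])
"
```

```text
t 30.75 pos [ 0.5809 -0.099   0.0499] yaw 89.57 F [-0.1  3.2  4.4] open 0.0177
shift [-0.13   0.002 -0.001] turn [ 0.0001 -0.0001  0.0004]
```

View pics/t18z.png

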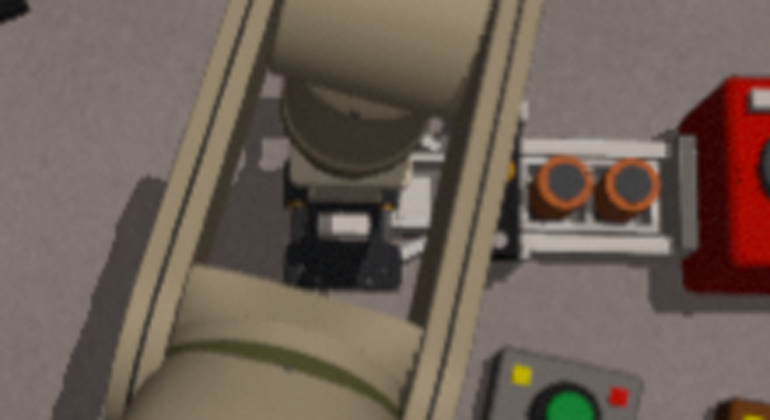

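Call:
move_arm(series=[[-0.02,0,0,0,0,0,-1],[-0.04,0,0,0,0,0,-1],[-0.06,0,0,0,0,0,-1],[-0.08,0,0,0,0,0,-1],[-0.1,0,0,0,0,0,-1]])

```text
t: 31.3
tool_pos: [0.5809, -0.1081, 0.0498]
orientation: [-2.229, -2.213, -0.002]
force: [-1.0, 9.6, 6.2]
opening: 0.0176
```

Call:
move_arm(series=[[-0.015,0,0,0,0,0,-1],[-0.03,0,0,0,0,0,-1]])

```text
t: 31.5
tool_pos: [0.5808, -0.11, 0.0498]
orientation: [-2.227, -2.212, -0.004]
force: [-0.8, 17.4, 8.2]
opening: 0.0177
```

Call:
move_arm(series=[[-0.01,0,0,0,0,0,-1],[-0.01,0,0,0,0,0,-1]])

```text
t: 31.7
tool_pos: [0.5808, -0.11, 0.0498]
orientation: [-2.226, -2.212, -0.005]
force: [-1.1, 16.7, 8.8]
opening: 0.018
```

```bash
python3 -c "
from h import *
plan(.581,-.112,.05,89.5)
c=cam('top','t19')
f=cv2.resize(c['frame'][180:260,390:480],None,fx=8,fy=7,interpolation=2);cv2.imwrite('pics/t19z.png',f[:,:,::-1])
c=cam('scene','s19')
f=cv2.resize(c['frame'][220:340,150:320],None,fx=4.5,fy=4.5,interpolation=2);cv2.imwrite('pics/s19z.png',f[:,:,::-1])
"
```

```text
t 31.7 pos [ 0.5808 -0.11    0.0498] yaw 89.64 F [-1.1 16.7  8.8] open 0.018
shift [-0.02   0.002 -0.002] turn [-0.     -0.0014  0.0008]
```

View pics/t19z.png

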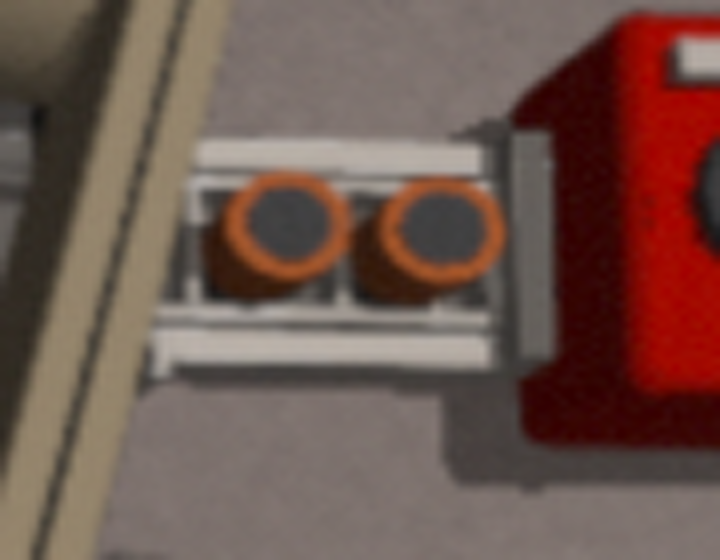

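View pics/s19z.png

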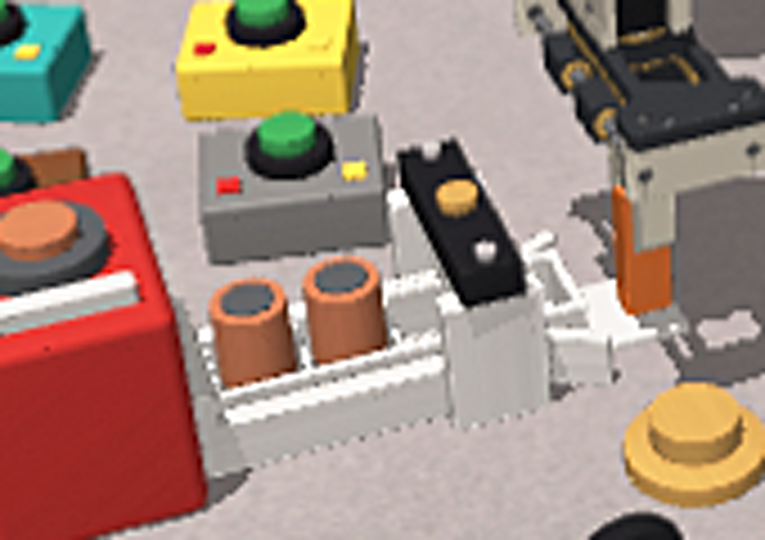

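Call:
move_arm(series=[[-0.01,0,0,0,0,0,-1],[-0.02,0,0,0,0,0,-1],[-0.02,0,0,0,0,0,-1]])

```text
t: 32.1
tool_pos: [0.5808, -0.1103, 0.0498]
orientation: [-2.224, -2.211, -0.007]
force: [-0.4, 24.4, 9.4]
opening: 0.0177
```

Call:
move_arm(series=[[0,0,0,0,0,0,0.2],[0,0,0,0,0,0,0.2],[0,0,0,0,0,0,0.2],[0,0,0,0,0,0,0.2],[0,0,0,0,0,0,0.2],[0,0,-0.2,0,0,0,0.2],[0,0,-0.6,0,0,0,0.2],[0,0,-1,0,0,0,0.2]])

```text
t: 32.9
tool_pos: [0.5796, -0.1154, 0.1496]
orientation: [-2.229, -2.211, 0.002]
force: [0.4, -1.0, -0.4]
opening: 0.0558
```

Call:
move_arm(series=[[0.3,0,-0.3,0,0,0,-1],[0.3,0,-0.3,0,0,0,-1],[0.3,0,-0.3,0,0,0,-1]])

```text
t: 33.2
tool_pos: [0.5815, -0.0853, 0.1806]
orientation: [2.227, 2.213, 0.001]
force: [-0.3, 0.4, 0.2]
opening: 0.0365
```

```bash
python3 -c "
from h import *
c=cam('top','t20')
f=cv2.resize(c['frame'][180:260,350:480],None,fx=6,fy=6,interpolation=2);cv2.imwrite('pics/t20z.png',f[:,:,::-1])
c2=cam('scene','s20')
f=cv2.resize(c2['frame'][220:340,150:320],None,fx=4.5,fy=4.5,interpolation=2);cv2.imwrite('pics/s20z.png',f[:,:,::-1])
for s,ce,l in blobs(mask(c,(3,150,120),(16,255,255),(340,180,380,240)),10): print('handle',s,ce,onz(c,[ce],.078))
for s,ce,l in blobs(mask(c,(45,100,60),(80,255,255),(390,240,450,310)),10): print('btn',s,ce,onz(c,[ce],.062),rect(onz(c,contour(l),.062)))
for s,ce,l in blobs(mask(c2,(45,100,60),(80,255,255),(195,235,235,270)),10): print('btn scene',s,ce)
print(proj(c2,[[.422,-.258,.062]]))
plan(.422,-.258,.12,89.5)
"
```

```text
handle (356, 211, 8, 3, 21) [360.0, 212.0] [[ 0.57384291 -0.10984199  0.078     ]]
btn (416, 272, 14, 14, 152) [422.4, 278.3] [[ 0.42200664 -0.25774507  0.062     ]] (array([ 421.6, -258. ,   30.8,   30.3]), -89.11)
btn scene (207, 245, 13, 10, 108) [213.1, 249.5]
[[213.42064263 247.69734085]]
t 33.3 pos [ 0.58   -0.0857  0.1781] yaw 89.56 F [-1.1  0.3 -0.5] open 0.0287
shift [-1.736 -1.566  0.584] turn [-0.0007 -0.      0.0003]
```

View pics/t20z.png

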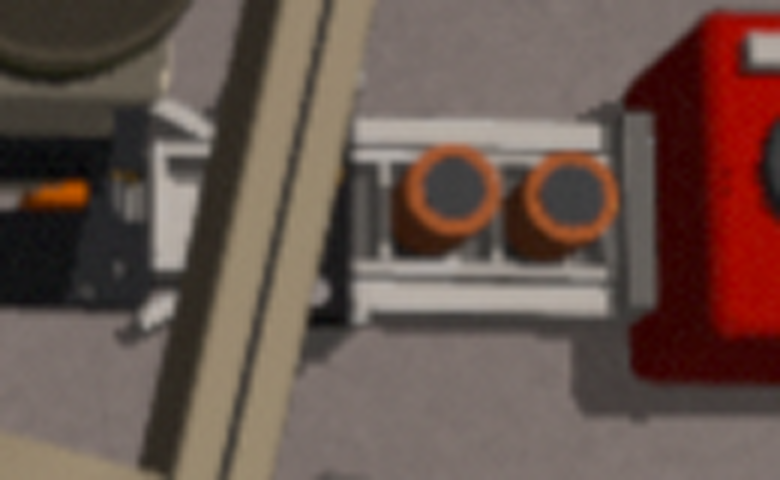

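View pics/s20z.png

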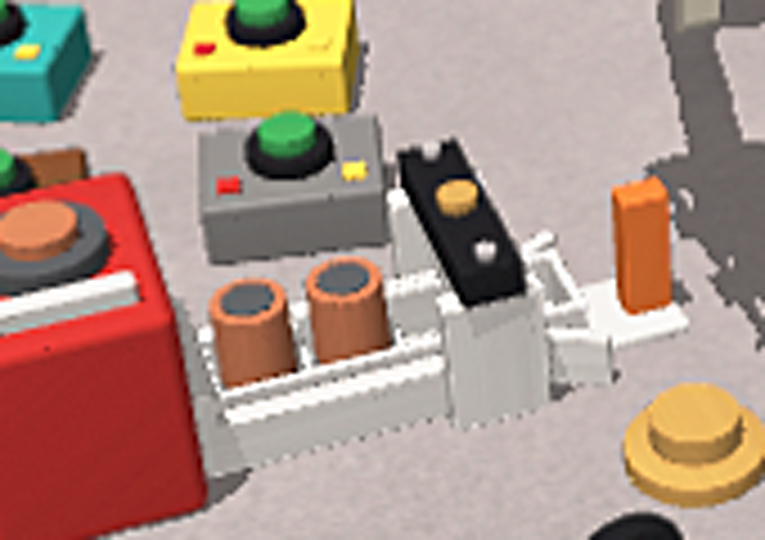

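Call:
move_arm(series=[[-0.4,-0.4,0,0,0,0,-1],[-0.87,-0.78,0,0,0,0,-1],[-0.87,-0.78,0,0,0,0,-1],[-0.87,-0.78,0,0,0,0,-1]])

```text
t: 33.7
tool_pos: [0.4997, -0.1738, 0.1777]
orientation: [-2.232, -2.207, 0.003]
force: [1.1, 0.6, -0.5]
opening: 0.0013
```

Call:
move_arm(series=[[-0.4,-0.4,0,0,0,0,-1],[-0.87,-0.79,0,0,0,0,-1],[-0.87,-0.79,0.3,0,0,0,-1],[-0.87,-0.79,0.6,0,0,0,-1],[-0.87,-0.79,0.6,0,0,0,-1],[-0.87,-0.79,0.6,0,0,0,-1]])

```text
t: 34.3
tool_pos: [0.4222, -0.2573, 0.1189]
orientation: [-2.228, -2.211, 0.0]
force: [-0.3, 0.0, 0.7]
opening: 0.0006
```

```bash
python3 -c "
from h import *
c=cam('top','t21')
plan(.422,-.258,.07,89.5)
f=cv2.resize(c['frame'][180:260,350:480],None,fx=6,fy=6,interpolation=2);cv2.imwrite('pics/t21z.png',f[:,:,::-1])
c2=cam('scene','s21')
m=mask(c,(3,150,120),(16,255,255),(340,180,380,240))
for s,ce,l in blobs(m,10): print('handle',s,ce,onz(c,[ce],.078), rect(onz(c,contour(l),.078)))
f=cv2.resize(c2['frame'][200:340,120:320],None,fx=4,fy=4,interpolation=2);cv2.imwrite('pics/s21z.png',f[:,:,::-1])
"
```

```text
t 34.35 pos [ 0.4232 -0.2579  0.1203] yaw 89.61 F [-0.2  0.1  0.1] open -0.0001
shift [-0.002 -0.012  0.503] turn [ 0.     -0.0001  0.0006]
handle (355, 206, 11, 8, 83) [360.0, 209.5] [[ 0.57986852 -0.10981709  0.078     ]] (array([ 579.9, -109.8,   23.7,   16.9]), -88.88)
```

View pics/t21z.png

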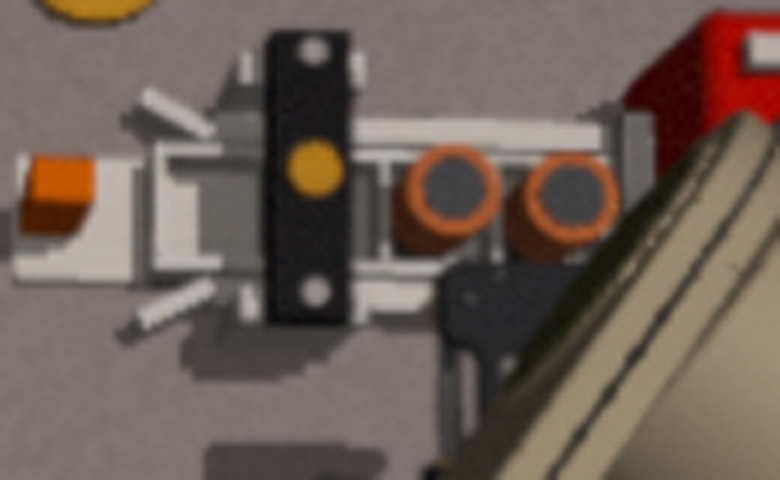

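View pics/s21z.png

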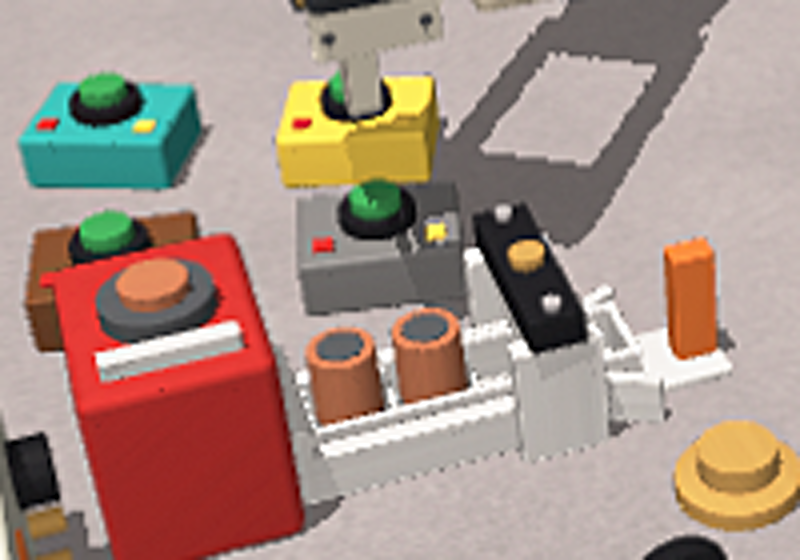

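Call:
move_arm(series=[[0,-0.01,0.2,0,0,0,-1],[0,-0.01,0.4,0,0,0,-1],[0,-0.01,0.5,0,0,0,-1],[0,-0.01,0.5,0,0,0,-1],[0,-0.01,0.5,0,0,0,-1]])

```text
t: 34.9
tool_pos: [0.4223, -0.2584, 0.0708]
orientation: [2.228, 2.213, 0.0]
force: [-0.2, -0.4, 0.3]
opening: 0.0004
```

Call:
move_arm(series=[[0,0,0.05,0,0,0,-1],[0,0,0.09,0,0,0,-1],[0,0,0.12,0,0,0,-1],[0,0,0.13,0,0,0,-1],[0,0,0.14,0,0,0,-1],[0,0,0.14,0,0,0,-1]])

```text
t: 35.5
tool_pos: [0.4222, -0.2586, 0.0563]
orientation: [2.229, 2.212, 0.0]
force: [2.3, -0.3, 5.6]
opening: 0.0005
```

Nearly at the bottom with 5.6 N; push a bit further to the hard stop.

Call:
move_arm(series=[[0,0,0.01,0,0,0,-1],[0,0,0.015,0,0,0,-1],[0,0,0.015,0,0,0,-1],[0,0,0.015,0,0,0,-1]])

```text
t: 35.9
tool_pos: [0.4223, -0.2587, 0.0561]
orientation: [2.229, 2.212, 0.0]
force: [-3.4, 2.7, 16.4]
opening: 0.0005
```

Call:
move_arm(series=[[0,0,0,0,0,0,-1],[0,0,0,0,0,0,-1],[0,0,-0.2,0,0,0,-1],[0,0,-0.6,0,0,0,-1],[0,0,-1,0,0,0,-1],[0,0,-1,0,0,0,-1]])

```text
t: 36.5
tool_pos: [0.4241, -0.2601, 0.1601]
orientation: [2.224, 2.207, 0.002]
force: [1.1, -0.3, 0.7]
opening: 0.0003
```

Call:
move_arm(series=[[0.4,-0.3,-0.4,0,0,0,-1],[0.8,-0.6,-0.5,0,0,0,-1],[1,-0.8,-0.5,0,0,0,-1],[1,-0.8,-0.5,0,0,0,-1]])

```text
t: 36.9
tool_pos: [0.3403, -0.155, 0.2042]
orientation: [2.228, 2.214, 0.001]
force: [0.1, -0.5, 0.3]
opening: 0.0002
```

```bash
python3 -c "
from h import *
c=cam('top','t22');c2=cam('scene','s22')
s=read_state();print(s['t'],s['tool_pos'],s['force'])
m=mask(c,(3,150,120),(16,255,255),(340,180,380,240))
for s,ce,l in blobs(m,10): print('handle',s,ce,onz(c,[ce],.078), rect(onz(c,contour(l),.078)))
for s,ce,l in blobs(mask(c,(100,150,60),(125,255,255),(125,200,200,330)),10): print('cover',rect(onz(c,contour(l),.015)))
"
```

```text
37.0 [ 0.34204199 -0.15723346  0.20386655] [-0.33671108 -0.21060097  0.26631481]
handle (355, 206, 11, 8, 83) [360.0, 209.5] [[ 0.57986852 -0.10981709  0.078     ]] (array([ 579.9, -109.8,   23.7,   16.9]), -88.88)
cover (array([475.3, 380.4, 199.3,  63.4]), 8.54)
```

View pics/t22.png

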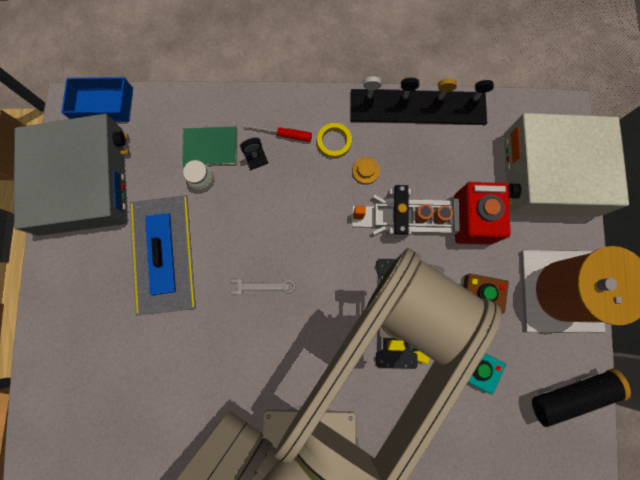

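View pics/s22.png

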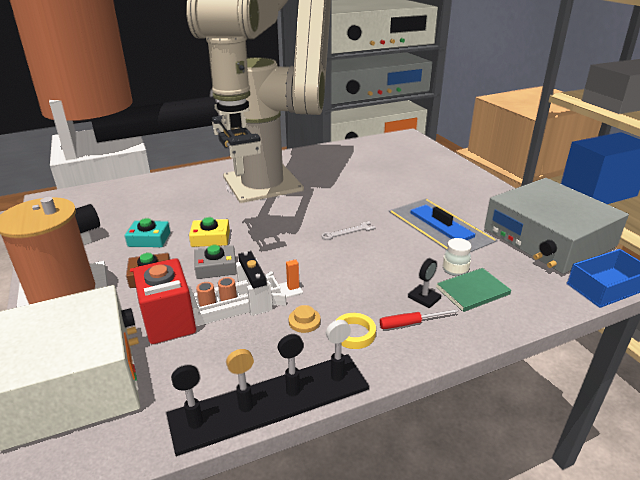

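```bash
python3 -c "
from plant import *
print(close_job())"
```

```text
the job is handed in; nothing more can be done
None
```

The job is done and handed in at about 37 s of the 210 s allowed; handing in gives no verdict.

- **Cover:** it lies right way up on the grey mat. The last camera view put its centre within about 1 mm of the mat's centre and its heading within half a degree of the mat's.
- **Canisters:** only two were on the bench. Both stand upright in their own pockets, the nose pocket and the one behind it.
- **Carrier:** I slid it nose first under the beam and pushed until it stopped. The push force rose from about 7 N while sliding to 24 N with almost no further movement, and the nose lines up with the rail ends. The carrier's row centre worked out at y = -0.245 m, the same as my estimate of dock_home from the flared mouth. A rougher reading of the stop's edge had put dock_home up to 5 mm deeper, but I went by the contact force and the flush nose.
- **Button:** I pressed the green button on the grey console after that. The fingers stopped at 56 mm with 16 N on them, which is the full 6 mm of travel. I then drew the arm clear.

No knock to the cover or canisters showed up in any of the pictures I took. In the final pictures the bystander objects look unmoved. The robot was clear of everything, with about 0 N at the wrist.

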